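# Clamp the filtration manifold's foot to the slotted rail with a T-bolt

## Task

Take the red-nutted T-bolt from its stand, lower its head into the open slot of the rail in front of the manifold's blue forked foot, with the head lined up with the slot, and slide it along until the stem is home in the fork. Then turn the nut clockwise so that the head comes square across under the rail's lips, and keep tightening until the nut grips the foot firmly, with a clamp of about 30 N: tighten by feel, for the plastic foot cracks if it is rammed or overtightened. Leave the bolt upright and clamped, and the things around it where they are.

Things in the scene. Friction and masses are not known exactly. Their poses are not given: they have to be found in the camera images.
- bolt_nut (a point): Centre of the round red hand nut of the loose T-bolt (190 g): 36 mm across, upright sides 15 mm up and down from here. z is up along the stem, x the long way of the T-head (not turning with the nut). It tightens clockwise from above; its grip is rubber-sprung, giving 1 rad per N m. A white pointer (28 x 5 mm) on the stem's end, 20 to 23 mm above this point, lies along the head.
- bolt_collar (a point): Centre of the flat underside of the nut's steel collar (32 mm across, 4 mm thick), 19 mm below bolt_nut, same axes. Below it: a 10 mm stem, then a T-head 28 mm long (x), 16 mm wide, 8 mm thick. The head's top is 19 to 21.7 mm below this point: how far the nut is screwed on varies and is not given. Each radian of tightening draws the head up 1.5 mm.
- bolt_axis (a point): Same point and axes as bolt_collar. Two corners of the head are cut away: under the lips it turns clockwise from along the slot to square across, where it meets the channel's walls (at 90 to 100 degrees); the other way it jams half-way. The nut drags on its thread, so the bolt turns with it until the head meets the walls; then the nut alone turns, against about 0.12 N m, and tightens.
- stand_pocket (a point): Centre of the top face of a fixed grey block, 90 x 70 mm, 50 mm tall. The T-bolt starts here upright, its collar on this face and its head hanging loosely in a pocket 35 x 22 mm (long along x), 44 mm deep.
- rail_slot (a point): Point on the top face of a fixed aluminium T-slot rail (60 mm wide, 36 mm tall), mid-slot. y runs along the slot; the rail reaches from y = -130 to +400 mm of here. The slot's throat is 19 mm wide and 10 mm deep (the lips); below is a channel 29 mm wide, 23 mm high, its floor 33 mm below the top face.
- fork_seat (a point): Seat of the open fork in the manifold's blue foot: the stem's axis when the stem is home against the fork's bottom, at the foot's top face, 8 mm above the rail's top. Axes as the rail's. The fork is over the slot, opens towards -y, its gap is 15 mm, its prongs reach y = -25 mm. The 48 mm wide foot plate runs to y = +92 mm, then a bracket rises 80 mm and the manifold follows (170 mm tall).
- manifold: Filtration manifold, fixed: blue foot and brackets, steel tube, cups. Origin at the fork seat on the rail's top, axes as the rail's. Its plastic foot bears 50 N from the nut and cracks above 65 N; a good clamp is 30 N. Once the nut bites, turning the grip adds about 45 N per radian, and the torque on it rises from 0.13 N m to about 0.33 N m at 30 N (friction varies by some 15 percent).
- white_jar: Bystander, not to be disturbed: white plastic jar with a screw cap, 90 mm across, 160 mm tall. The point is the centre of its underside.
- amber_bottle: Bystander, not to be disturbed: amber bottle, 60 mm across, 130 mm tall. The point is the centre of its underside.
- dish_stack: Bystander, not to be disturbed: stack of clear dishes, 90 mm across, 36 mm tall. The point is the centre of its underside.
- spanner: Bystander, not to be disturbed: open-ended spanner lying flat. The point is the centre of its underside.
- spare_nut: Bystander, not to be disturbed: spare yellow hand nut, 36 mm across, 34 mm tall (not for this job). The point is the centre of its underside.
- filter_box: Bystander, not to be disturbed: flat blue box of filters, 90 x 90 x 35 mm. The point is the centre of its underside.
- spare_collar: Bystander, not to be disturbed: steel ring, 40 mm across, 12 mm tall. The point is the centre of its underside.
There are look-alikes about, which are no part of the job. Of the things that look like the part that bears bolt_nut, the smallest one is meant.

How it is judged:
On the way, in this order (a step that is already met when the one before it is completed fails the run):
1. the T-head, lined up with the slot (within 15 degrees), is down in the slot in front of the fork (x of bolt_nut in the frame of rail_slot between -0.005 and 0.005 m and z of bolt_nut in the frame of rail_slot below 0.038 m and angle between the x axis of bolt_nut and the y axis of rail_slot, either way round below 0.26 rad and y of bolt_nut in the frame of fork_seat below -0.02 m and y of bolt_nut in the frame of rail_slot above -0.13 m), for 0.05 s.
2. the stem is home in the fork (within 4 mm), the head in the slot (horizontal distance between bolt_nut and fork_seat below 0.004 m and z of bolt_nut in the frame of fork_seat below 0.029 m), for 0.1 s.
3. the head is square across the slot (within 17 degrees), the stem in the fork, the collar down on the foot (horizontal distance between bolt_nut and fork_seat below 0.004 m and angle between the x axis of bolt_nut and the x axis of rail_slot, either way round below 0.3 rad and z of bolt_nut in the frame of fork_seat below 0.0215 m), for 0.1 s.
At the end, for the whole second after the job is handed in: The bolt stands upright (within 6 degrees) and at rest in the fork, its axis within 4 mm of the seat, its head square across the slot (within 17 degrees), the collar down on the foot (within 2.5 mm) and pressing on it with 18 to 50 N (all of step 3 and contact force between bolt and manifold between 18 and 50 N and angle between bolt_nut's own z axis and vertical below 0.1 rad and linear speed of bolt below 0.02 m/s); the robot touches nothing.
It fails at once if the foot is rammed or overtightened: more than 65 N between the bolt and the manifold (contact force between bolt and manifold above 65 N).
It fails at once if the bolt is pressed on the rail with more than 75 N (contact force between bolt and rail above 75 N).
It fails at once if the robot pushes the manifold with more than 15 N (contact force between any of the fingers, the arm and manifold above 15 N).
It fails at once if a bystander is moved by more than 15 mm (distance of any of white_jar, amber_bottle, dish_stack, spanner, spare_nut, filter_box, spare_collar from where it was at the start of the episode above 0.015 m).
It also fails if it takes over 72 s, if anything falls off the work surface, if the arm or the gripper's body presses on something with over 40 N, if the wrist force passes 120 N, or if a joint passes its speed limit or range.

## Robot

A 6-joint arm with a two-finger parallel gripper is mounted at the origin on the work surface. World frame = base frame: x ahead of the robot, y to its left, z up, the work surface at z = 0. Lengths are in m, angles in rad, forces in N, time in s.
With the tool pointing down it reaches from about 0.375 to 0.925 m from the base axis. Payload 5.7 kg.
Tool frame: the origin (TCP) lies midway between the tips of the shut fingers; the grasp point (between the pads) lies 19 mm behind it; z points along the fingers, x is the direction in which the jaws open and shut, and the axes are right-handed (so a half turn about z gives the same grasp; the last joint's range is limited). The gripper opens to 88 mm and grips with 3 to 60 N. Pads are 20 mm wide; open, the fingers measure 115 mm over their backs; the gripper's body (75 mm by 178 mm) begins 61 mm behind the grasp point.
Start: joints at [-1.319, 0.359, 1.51, -0, 1.272, -0.115], TCP at [0.215, -0.56, 0.223] pointing down, gripper open.
Joint ranges: [-2.97, 2.97], [-1.01, 2.36], [0.21, 2.38], [-0.96, 4.11], [0.2, 2.71], [-2.98, 2.98]. Speed limits (rad/s): [2.39, 2.39, 3.14, 3.14, 3.14, 3.14].

## Interface

Orientations are given as a unit quaternion [x, y, z, w].
In Python, from plant import * gives the robot as it stands.
- The arm moves only by the tool apply_moves, never from a script. Its argument "targets" is a list of rows, each a list of 5 numbers: the closure in counts, from 0 (fully open) to 255 (shut), then the shift along the tool's x, y, z in m, then the turn about the tool's z in degrees. In form: [[fingers, dx, dy, dz, yaw], ...]. A call has 1 to 10 rows; each row shifts and turns the commanded pose from where the row before left it, along the tool's axes as they then stand; what a row does not reach is not made up. A row lasts 1/8 s, in which the tool goes at most 62.5 mm and 10.7 degrees, less where a joint would pass 70% of its speed; a pose out of reach is approached as far as the arm can. A call with a gripper value outside its range is refused whole. The fingers move at their own pace and stop on an object; the grip force is fixed at half the most. Time passes only in rows, so rows that do not move let the fingers close. It gives the time, the measured TCP pose, the force and the opening at its end, in the units of the state.
- get_obs(): the state, without advancing time (a new reading comes with each control period).
- snapshot(name): name is "scene" or "top" or "wrist"; returns the picture (480x640x3 uint8, red, green, blue); there is no depth.
- get_calibration(name): a dict with "fx", "fy", "cx", "cy" (pixels), "k1" (the pictures are not rectified: a ray, as slopes to the right and down, at radius r is drawn at 1 + k1 r^2 times it, then the intrinsics apply), "view" (4x4, takes a point from world to camera coordinates); the wrist camera has in their place "mount" (4x4, takes a point from camera to tool coordinates, whose origin is the TCP and whose axes are the tool frame's). Camera axes: x right, y up, looking along -z (the intrinsics and any distortion apply to the point x, -y, -z); pixel columns grow to the right and rows downward; lengths in m; the calibration is good to about 2 mm. A picture is of the moment at which its call begins: read the wrist's pose just before it. get_calibration takes no time and is no camera call.
- hand_in(): hands the job in, once; it reports no verdict.
The state is a dict: "time": time; "qpos": joint angles; "joint_velocities": joint speeds; "effort": joint torques, N m; "tcp_pos": TCP position; "tcp_rot": TCP orientation; "contact_force": force on the tool from outside, world axes, zero at the start; "moment": the same for the moment, N m; "width": finger opening in m.
Only numpy, scipy, OpenCV 4.12 (cv2) and the standard library are available. Lean on these libraries where they do the work, as an engineer would, in place of code of your own. Each camera call takes 0.05 s, during which the arm holds its last target.

## Working session

There is one attempt and no reset: what is moved stays moved. The work goes in short steps, Python scripts to look and compute and a tool call to move; the robot and the scene stay as the last step left them, time stands still between calls to the robot, and variables do not carry over. Pictures are saved under pics/ and viewed, and the job is handed in when it is done.

Besides the shell and the picture viewer there is one more tool, called after "Emit:" as a command line: name --pt "numbers of a row" for each row, then --argument value for the rest. apply_moves: Moves the arm, as the interface text tells. Its arguments: {"type":"object","properties":{"targets":{"type":"array","items":{"type":"array","items":{"type":"number"}}}},"required":["targets"]}

```bash
mkdir -p pics; ls; cat > h.py <<'E'
from plant import *
import numpy as np, cv2
def snap(n,f):
    im=snapshot(n); cv2.imwrite('pics/'+f+'.png',im[:,:,::-1]); return im
E
python3 - <<'E'
from h import *
print(get_obs())
for n in ["scene","top","wrist"]:
    print(n,get_calibration(n)); snap(n,n+'0')
E
```

```text
pics
{'time': 0.0, 'qpos': array([-1.31906433e+00,  3.59482486e-01,  1.51141570e+00, -4.04042657e-05,
        1.27250548e+00, -1.15075788e-01]), 'joint_velocities': array([ 0.00048195,  0.00104402,  0.0005599 , -0.00202658,  0.00208975,
       -0.00158214]), 'effort': array([ 1.17105054e-03, -5.15368831e+01, -2.70723188e+01,  6.73072482e-02,
        3.51356668e-02, -1.77561246e-04]), 'tcp_pos': array([ 0.21500268, -0.55941898,  0.22182938]), 'tcp_rot': array([ 8.24210959e-01, -5.66282151e-01, -6.95196929e-04, -5.80528407e-04]), 'contact_force': array([ 0.32289108, -0.21280753,  0.65378115]), 'moment': array([0.02565468, 0.00660404, 0.04178516]), 'width': 0.08807823937858729}
scene {'fx': 578.2011947644835, 'fy': 578.2011947644835, 'cx': 314.29179919610874, 'cy': 241.15116906176212, 'k1': 0.02289776462163966, 'view': array([[ 0.73522394,  0.67775971,  0.00935591, -0.36764631],
       [-0.5248274 ,  0.56048171,  0.64063754,  0.26854735],
       [ 0.42895449, -0.47592229,  0.76778644, -1.64351105],
       [ 0.        ,  0.        ,  0.        ,  1.        ]])}
top {'fx': 600.15717850826
[... 151 characters left out ...]
-0.0095486 , -0.061444  ],
       [ 0.99332581,  0.01423826,  0.11446007, -0.54720572],
       [-0.11430527, -0.0112512 ,  0.99338196, -1.55872504],
       [ 0.        ,  0.        ,  0.        ,  1.        ]])}
wrist {'fx': 380.02202765400136, 'fy': 380.02202765400136, 'cx': 316.65165609376874, 'cy': 240.3549264668831, 'k1': -0.02948234418016867, 'mount': array([[ 9.99999299e-01, -8.64780144e-04,  8.08757951e-04,
        -6.03046315e-04],
       [-6.14075986e-04, -9.62800859e-01, -2.70211267e-01,
        -7.39883770e-02],
       [ 1.01234619e-03,  2.70210580e-01, -9.62800715e-01,
        -1.63355960e-01],
       [ 0.00000000e+00,  0.00000000e+00,  0.00000000e+00,
         1.00000000e+00]])}
```

View pics/scene0.png

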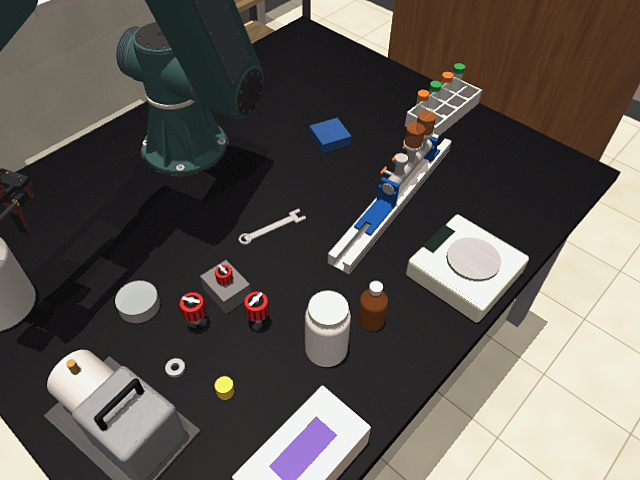

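View pics/top0.png

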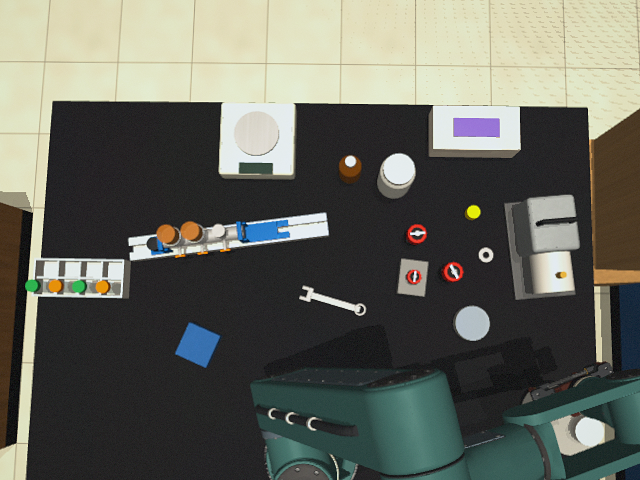

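View pics/wrist0.png

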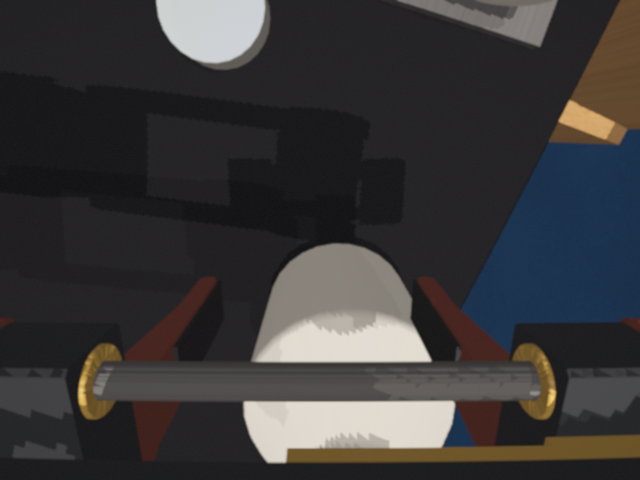

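Candidates for the nut: top (415,277) on the grey stand, (417,234) and (453,272) standing free. The one on the stand looks the smallest. I'll check it in a close crop and locate things.

```bash
cat >> h.py <<'E'
from scipy.spatial.transform import Rotation as R
def cam(n,obs=None):
    c=get_calibration(n); K=np.array([[c['fx'],0,c['cx']],[0,c['fy'],c['cy']],[0,0,1]])
    D=np.array([c['k1'],0,0,0,0.])
    if n=='wrist':
        o=obs or get_obs(); T=np.eye(4); T[:3,:3]=R.from_quat(o['tcp_rot']).as_matrix(); T[:3,3]=o['tcp_pos']
        V=np.linalg.inv(T@c['mount'])
    else: V=c['view']
    return K,D,V
def px2w(n,uv,z,obs=None):
    K,D,V=cam(n,obs); uv=np.array(uv,float).reshape(-1,1,2)
    s=cv2.undistortPoints(uv,K,D,None,None).reshape(-1,2) if 0 else cv2.undistortPointsIter(uv,K,D,None,None,(3,100,1e-12)).reshape(-1,2)
    d=np.c_[s[:,0],-s[:,1],-np.ones(len(s))]@V[:3,:3]
    c=-V[:3,:3].T@V[:3,3]
    z=np.broadcast_to(z,len(d))
    return c+d*((z-c[2])/d[:,2])[:,None]
def w2px(n,P,obs=None):
    K,D,V=cam(n,obs); p=np.atleast_2d(P)@V[:3,:3].T+V[:3,3]; p=p*[1,-1,-1]
    return cv2.projectPoints(p,np.zeros(3),np.zeros(3),K,D)[0].reshape(-1,2)
def crop(im,f,u0,v0,u1,v1,k):
    cv2.imwrite('pics/'+f+'.png',cv2.resize(im[v0:v1,u0:u1,::-1],None,fx=k,fy=k,interpolation=cv2.INTER_CUBIC))
E
python3 - <<'E'
from h import *
im=cv2.imread('pics/top0.png')[:,:,::-1]
crop(im,'tc1',380,210,480,310,6); crop(im,'tc2',220,200,340,260,6)
im=cv2.imread('pics/scene0.png')[:,:,::-1]
crop(im,'sc1',160,240,290,340,6); crop(im,'sc2',310,160,460,280,5)
print(px2w('top',[[415,277]],0.088))
E
```

```text
[[ 0.46077086 -0.25845603  0.088     ]]
```

View pics/tc1.png

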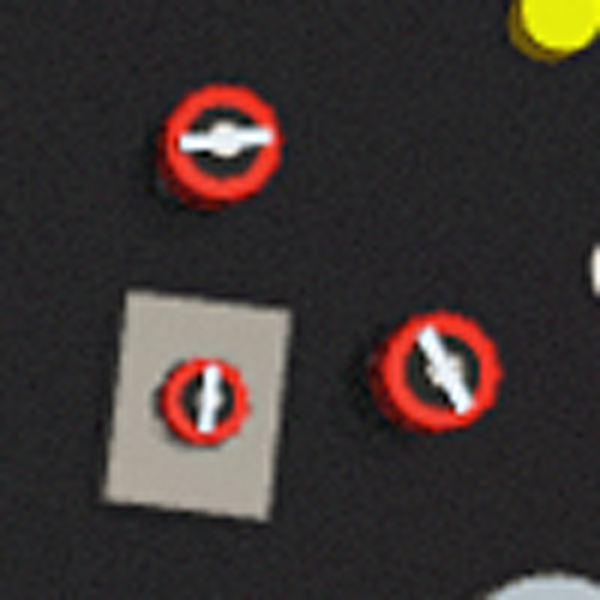

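View pics/tc2.png

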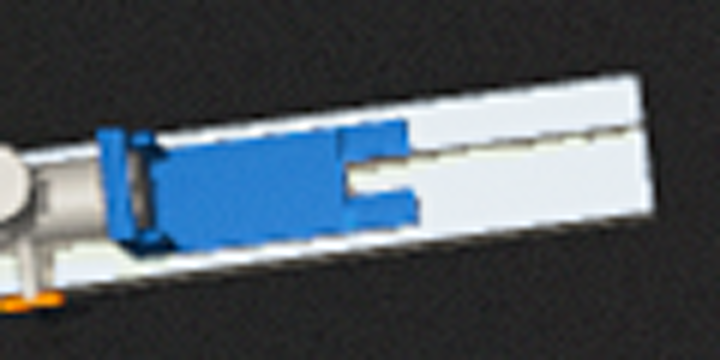

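View pics/sc1.png

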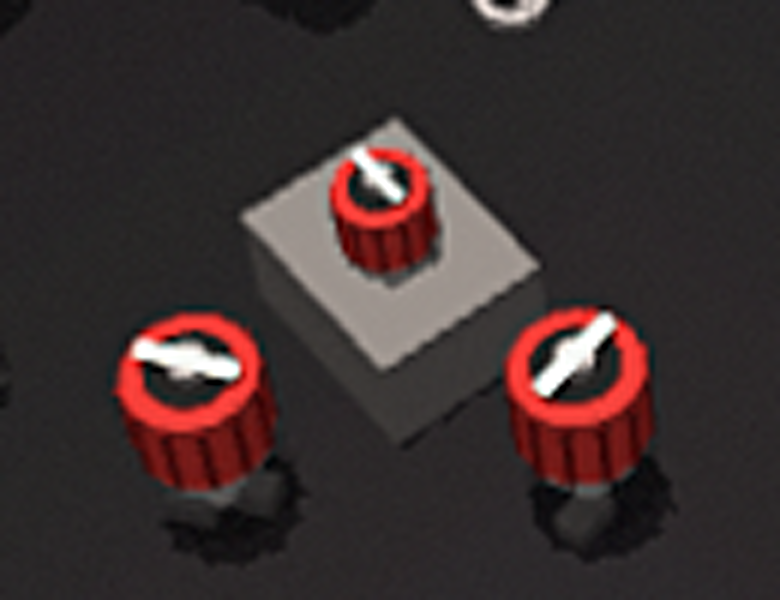

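View pics/sc2.png

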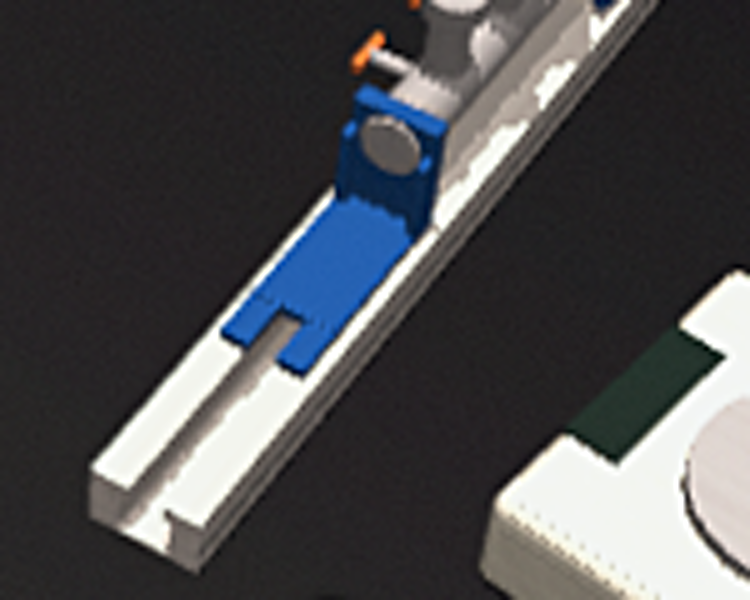

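The stand nut at crop (205,400) is clearly the smallest (about 86 px across against about 120 px) and is the one in the stand, so that's the target. Now the measurements.

```bash
python3 - <<'E'
from h import *
f=lambda L,o,k: np.array(L,float)/k+np.array(o)
np.set_printoptions(precision=4,suppress=True)
c=px2w('top',f([(127,290),(291,310),(270,521),(104,500)],(380,210),6),.05); print(c,c.mean(0)); 
e=c-np.roll(c,1,0); print(np.linalg.norm(e,axis=1), np.degrees(np.arctan2(e[:,1],e[:,0])))
p=px2w('top',f([(211,367),(206,430)],(380,210),6),.05+.019+.023); print(p,p.mean(0),np.degrees(np.arctan2(*(p[0]-p[1])[[1,0]])))
print('nut top',px2w('top',f([(207,400)],(380,210),6),.05+.019+.015))
c=px2w('scene',f([(396,118),(541,265),(384,372),(242,216)],(160,240),6),.05); print('scene stand',c,c.mean(0))
e=c-np.roll(c,1,0); print(np.linalg.norm(e,axis=1), np.degrees(np.arctan2(e[:,1],e[:,0])))
p=px2w('scene',f([(357,150),(401,200)],(160,240),6),.092); print(p,p.mean(0),np.degrees(np.arctan2(*(p[0]-p[1])[[1,0]])))
print('rail')
c=px2w('top',f([(637,75),(652,207)],(220,200),6),.036);print(c,c.mean(0),np.linalg.norm(c[0]-c[1]))
c=px2w('top',f([(408,122),(416,226)],(220,200),6),.044);print('prong outer',c,c.mean(0),np.linalg.norm(c[0]-c[1]))
c=px2w('scene',f([(92,466),(197,526),(130,500),(170,518)],(310,160),5),.036);print('scene end',c,c[:2].mean(0),np.linalg.norm(c[0]-c[1]))
c=px2w('scene',f([(222,330),(302,375),(248,346),(278,361)],(310,160),5),.044);print('scene prong',c,c.mean(0),np.linalg.norm(c[0]-c[1]))
E
```

```text
[[ 0.5113 -0.2271  0.05  ]
 [ 0.5036 -0.2983  0.05  ]
 [ 0.4121 -0.289   0.05  ]
 [ 0.4201 -0.2174  0.05  ]] [ 0.4618 -0.2579  0.05  ]
[0.0917 0.0716 0.092  0.0721] [ -6.0398 -96.1659 174.2326  83.6356]
[[ 0.4753 -0.2584  0.092 ]
 [ 0.4487 -0.2563  0.092 ]] [ 0.462  -0.2573  0.092 ] -4.497617307385649
nut top [[ 0.4618 -0.2577  0.084 ]]
scene stand [[ 0.4235 -0.2151  0.05  ]
 [ 0.5138 -0.2247  0.05  ]
 [ 0.5071 -0.2954  0.05  ]
 [ 0.4164 -0.285   0.05  ]] [ 0.4652 -0.2551  0.05  ]
[0.0702 0.0908 0.0711 0.0912] [ 84.2179  -6.0155 -95.4591 173.4533]
[[ 0.4521 -0.2535  0.092 ]
 [ 0.4806 -0.2577  0.092 ]] [ 0.4664 -0.2556  0.092 ] 171.55228329062936
rail
[[ 0.632  -0.029   0.036 ]
 [ 0.5732 -0.0366  0.036 ]] [ 0.6026 -0.0328  0.036 ] 0.05935536586757787
prong outer [[0.6083 0.0713 0.044 ]
 [0.5622 0.0667 0.044 ]] [0.5853 0.069  0.044 ] 0.046328347027826906
scene end [[ 0.5746 -0.0326  0.036 ]
 [ 0.6335 -0.0259  0.036 ]
 [ 0.6009 -0.0356  0.036 ]
 [ 0.6213 -0.0309  0.036 ]] [ 0.604  -0.0293  0.036 ] 0.05927364081720684
scene prong [[0.5685 0.0683 0.044 ]
 [0.6148 0.0725 0.044 ]
 [0.5842 0.069  0.044 ]
 [0.6009 0.0715 0.044 ]] [0.5921 0.0703 0.044 ] 0.046542571222887394
```

Emit:
apply_moves --pt "0 0 0 -0.05 0" --pt "0 0 0 -0.05 0" --pt "0 -0.024 -0.0425 0 0" --pt "0 -0.024 -0.0425 0 0" --pt "0 -0.024 -0.0425 0 0" --pt "0 -0.024 -0.0425 0 0" --pt "0 -0.024 -0.0425 0 0" --pt "0 -0.024 -0.0425 0 0" --pt "0 -0.024 -0.0425 0 0" --pt "0 -0.024 -0.0425 0 0"

```text
time: 1.4
tcp_pos: [0.4644, -0.2575, 0.3225]
tcp_rot: [0.824, -0.566, -0.0, -0.0]
contact_force: [0.8, -0.2, -0.6]
width: 0.0876
```

Emit:
apply_moves --pt "70 0 0 0.02 -10" --pt "70 0 0 0.02 -10" --pt "70 0 0 0.02 -10" --pt "70 0 0 0.02 -10" --pt "70 0 0 0.02 -10" --pt "70 0 0 0 -10" --pt "70 0 0 0 -10" --pt "70 0 0 0 -10" --pt "70 0 0 0 -10" --pt "70 0 0 0 -10"

```text
time: 2.65
tcp_pos: [0.4635, -0.2587, 0.2224]
tcp_rot: [0.963, 0.27, -0.0, -0.0]
contact_force: [0.6, 0.3, 0.4]
width: 0.0639
```

```bash
cat >> h.py <<'E'
np.set_printoptions(precision=4,suppress=True)
def st(o=None):
    o=o or get_obs(); M=R.from_quat(o['tcp_rot']).as_matrix()
    print('t%.2f'%o['time'],'tcp',o['tcp_pos'],'psi %.2f'%np.degrees(np.arctan2(M[1,0],M[0,0])),'zax',M[:,2],'F',o['contact_force'],'M',o['moment'],'w %.4f'%o['width'],'q6 %.2f'%o['qpos'][5]); return o,M
E
python3 - <<'E'
from h import *
o,M=st(); snap('wrist','w1')
E
```

```text
t2.65 tcp [ 0.4635 -0.2587  0.2224] psi 31.35 zax [-0.0005  0.0005 -1.    ] F [0.648  0.2721 0.3534] M [-0.0261 -0.0989  0.0372] w 0.0639 q6 -1.19
```

View pics/w1.png

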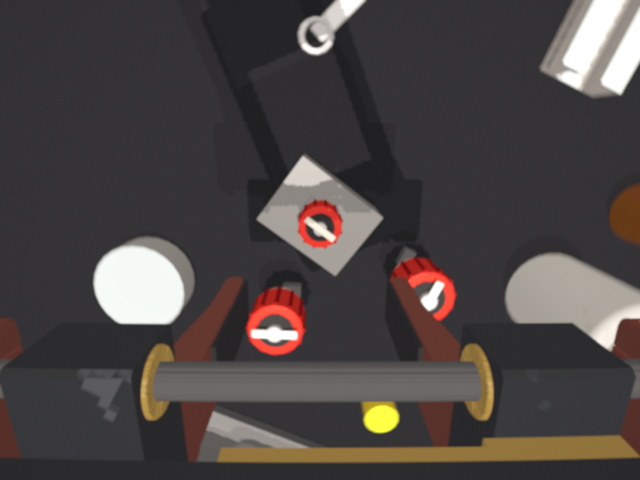

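```bash
python3 - <<'E'
from h import *
im=cv2.imread('pics/w1.png')[:,:,::-1]; crop(im,'w1c',240,140,480,360,3)
o=get_obs()
print(px2w('wrist',[[320,228]],.092,o), w2px('wrist',[[.4635,-.2565,.092],[.4635,-.2565,.084],[.4635,-.2565,.05]],o))
# look-alike tops from top + wrist triangulation
for name,t,w in [('A',[417.2,233],[273,335]),('B',[454,272],[432,295]),('bolt',[414.8,276.4],[320,228])]:
    best=min((np.linalg.norm(px2w('top',[t],z)[0,:2]-px2w('wrist',[w],z,o)[0,:2]),z) for z in np.arange(.03,.2,.002)); print(name,best,px2w('top',[t],best[1]))
E
```

```text
[[ 0.4645 -0.255   0.092 ]] [[317.8906 228.9522]
 [317.8526 226.5943]
 [317.7102 217.7557]]
A (np.float64(0.10977603018031343), np.float64(0.19800000000000015)) [[ 0.5584 -0.2501  0.198 ]]
B (np.float64(0.11657638743165623), np.float64(0.19800000000000015)) [[ 0.4671 -0.3367  0.198 ]]
bolt (np.float64(0.0035225621284431323), np.float64(0.09000000000000005)) [[ 0.4622 -0.2577  0.09  ]]
```

View pics/w1c.png

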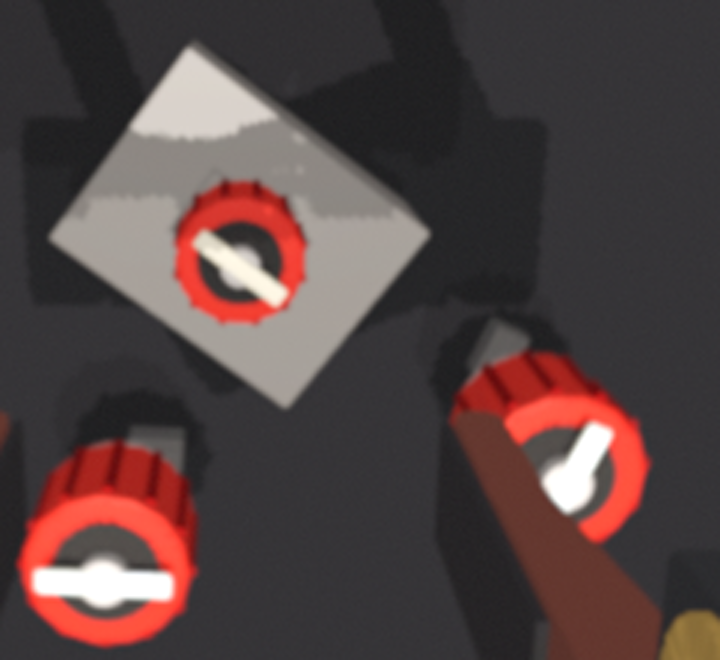

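```bash
python3 - <<'E'
from h import *
o=get_obs()
for name,t,w in [('A',[417.2,233],[432,297]),('B',[454,272],[275,334])]:
    best=min((np.linalg.norm(px2w('top',[t],z)[0,:2]-px2w('wrist',[w],z,o)[0,:2]),z) for z in np.arange(.03,.2,.002)); print(name,best,px2w('top',[t],best[1]),px2w('wrist',[w],best[1],o))
p=px2w('wrist',np.array([(198,237),(283,300),(240,268),(190,42),(430,234),(287,408),(49,238)])/3+[240,140],[.092]*3+[.05]*4,o);print(p,p[3:].mean(0));d=p[1]-p[0];print(np.degrees(np.arctan2(d[1],d[0])),np.linalg.norm(d))
for a,b in[(3,4),(4,5),(5,6),(6,3)]: d=p[b]-p[a];print(np.degrees(np.arctan2(d[1],d[0])),np.linalg.norm(d))
E
```

```text
A (np.float64(0.008037872728216669), np.float64(0.09600000000000006)) [[ 0.5723 -0.263   0.096 ]] [[ 0.5741 -0.2552  0.096 ]]
B (np.float64(0.006701609187649883), np.float64(0.09400000000000006)) [[ 0.4745 -0.3563  0.094 ]] [[ 0.4809 -0.3543  0.094 ]]
[[ 0.4512 -0.2546  0.092 ]
 [ 0.4795 -0.2573  0.092 ]
 [ 0.4651 -0.2559  0.092 ]
 [ 0.4233 -0.2152  0.05  ]
 [ 0.514  -0.2255  0.05  ]
 [ 0.5075 -0.2952  0.05  ]
 [ 0.4171 -0.2869  0.05  ]] [ 0.4655 -0.2557  0.05  ]
-5.541288745011062 0.028432546133116222
-6.438936962721117 0.09134384873483321
-95.37998615207054 0.07009272497738163
174.75732778513662 0.09075919969404488
85.0730563569966 0.07200062446199733
```

Emit:
apply_moves --pt "70 0.0025 -0.0016 0.03 0" --pt "70 0 0 0.04 0" --pt "70 0 0 0.04 0" --pt "70 0 0 0.03 0" --pt "70 0 0 0.02 0" --pt "70 0 0 0.008 0" --pt "70 0 0 0 0"

```text
time: 3.58
tcp_pos: [0.4649, -0.2561, 0.0544]
tcp_rot: [0.964, 0.267, -0.0, -0.0]
contact_force: [0.9, -0.7, 0.1]
width: 0.0637
```

```bash
python3 - <<'E'
from h import *
o,M=st(); snap('wrist','w2');im=snap('scene','s2'); crop(im,'s2c',160,200,300,320,5)
E
```

```text
t3.58 tcp [ 0.4649 -0.2561  0.0544] psi 30.95 zax [-0.0006  0.0005 -1.    ] F [ 0.8809 -0.6679  0.0945] M [-0.0448 -0.0925 -0.027 ] w 0.0637 q6 -1.17
```

View pics/w2.png

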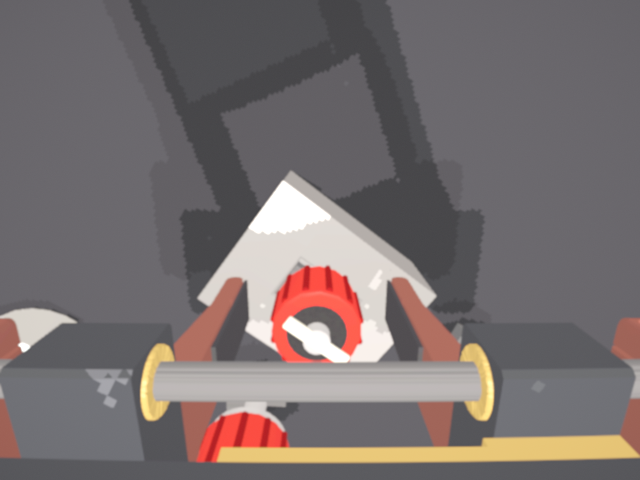

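View pics/s2c.png

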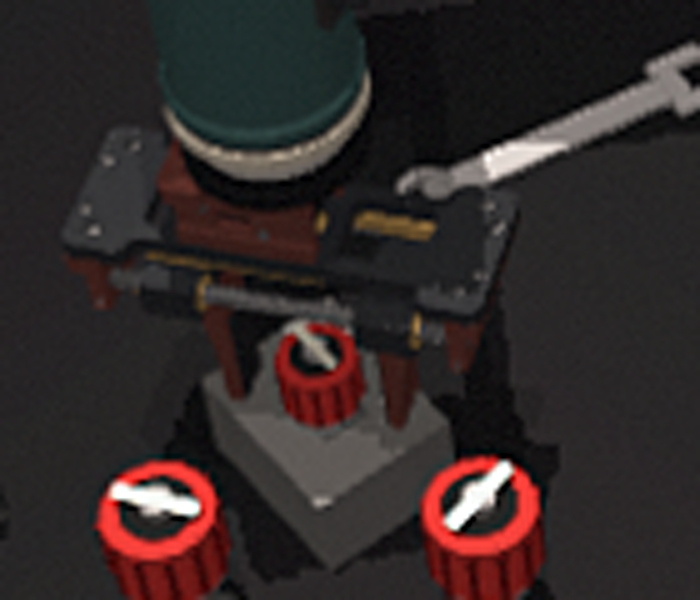

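Emit:
apply_moves --pt "255 0 0 0 0" --pt "255 0 0 0 0" --pt "255 0 0 0 0" --pt "255 0 0 0 0"

```text
time: 4.18
tcp_pos: [0.4652, -0.2563, 0.055]
tcp_rot: [0.964, 0.267, 0.0, 0.0]
contact_force: [-0.0, 0.5, 3.3]
width: 0.0352
```

```bash
python3 - <<'E'
from h import *
o,M=st(); snap('wrist','w3')
E
```

```text
t4.17 tcp [ 0.4652 -0.2563  0.055 ] psi 31.01 zax [ 0.0004 -0.0002 -1.    ] F [-0.0024  0.4862  3.2813] M [ 0.0855  0.0053 -0.0008] w 0.0352 q6 -1.18
```

View pics/w3.png

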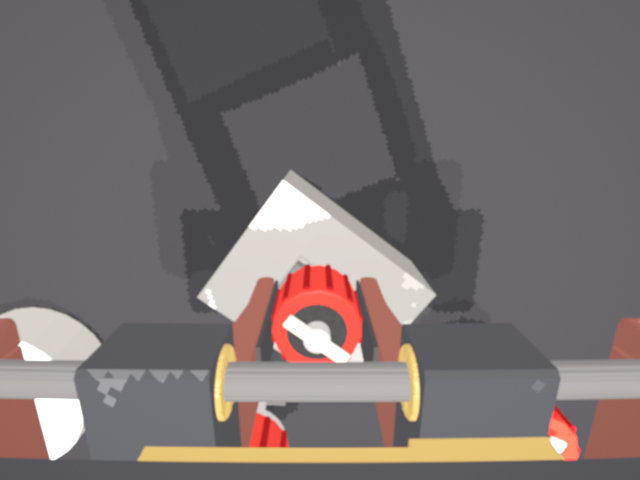

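Emit:
apply_moves --pt "255 0 0 -0.01 0" --pt "255 0 0 -0.02 0" --pt "255 0 0 -0.03 0" --pt "255 0 0 -0.04 0" --pt "255 0 0 -0.045 0" --pt "255 0.03 -0.021 0 0" --pt "255 0.033 -0.023 0 0" --pt "255 0.033 -0.023 0 0" --pt "255 0.033 -0.023 0 0" --pt "255 0.033 -0.023 0 0"

```text
time: 5.48
tcp_pos: [0.5457, -0.0746, 0.1999]
tcp_rot: [0.964, 0.267, -0.0, -0.0]
contact_force: [0.4, -0.3, -2.1]
width: 0.0359
```

Emit:
apply_moves --pt "255 0.033 -0.023 0 0" --pt "255 0.033 -0.023 0 0" --pt "255 0.032 -0.023 0 0" --pt "255 0 0 0 10" --pt "255 0 0 0 10" --pt "255 0 0 0 10" --pt "255 0 0 0 10" --pt "255 0 0 0 10" --pt "255 0 0 0 10" --pt "255 0 0 0 10"

```text
time: 6.72
tcp_pos: [0.5935, 0.0338, 0.1998]
tcp_rot: [0.942, -0.336, -0.0, 0.0]
contact_force: [-0.4, 0.1, -2.0]
width: 0.0353
```

Emit:
apply_moves --pt "255 0 0 0 6" --pt "255 0 0 0 0" --pt "255 0 0 0 0"

```text
time: 7.1
tcp_pos: [0.5938, 0.0337, 0.1997]
tcp_rot: [0.924, -0.382, -0.0, -0.0]
contact_force: [0.1, -1.1, -2.2]
width: 0.0357
```

```bash
python3 - <<'E'
from h import *
o,M=st(); im=snap('wrist','w4');crop(im,'w4c',170,60,500,360,2.4)
im=snap('top','t4');crop(im,'t4c',220,180,340,260,6)
im=snap('scene','s4');crop(im,'s4c',310,100,460,280,4)
E
```

```text
t7.10 tcp [0.5938 0.0337 0.1997] psi -44.86 zax [-0.0003  0.0001 -1.    ] F [ 0.1478 -1.0515 -2.1935] M [-0.0252 -0.0218 -0.0059] w 0.0357 q6 0.72
```

View pics/w4.png

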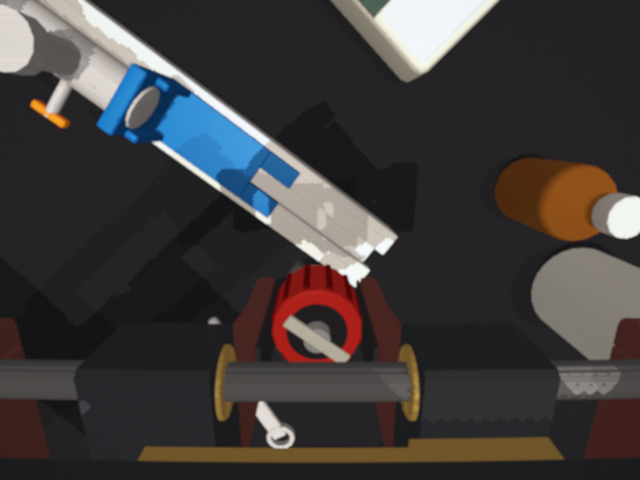

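View pics/s4c.png

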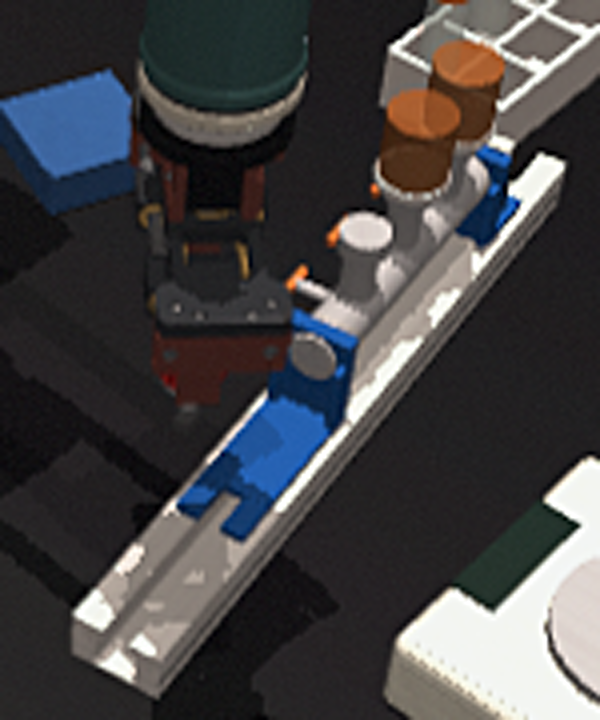

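```bash
python3 - <<'E'
from h import *
im=cv2.imread('pics/w4.png')[:,:,::-1]; crop(im,'w4c',230,130,410,290,4.4)
E
```

```text
(no output)
```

View pics/w4c.png

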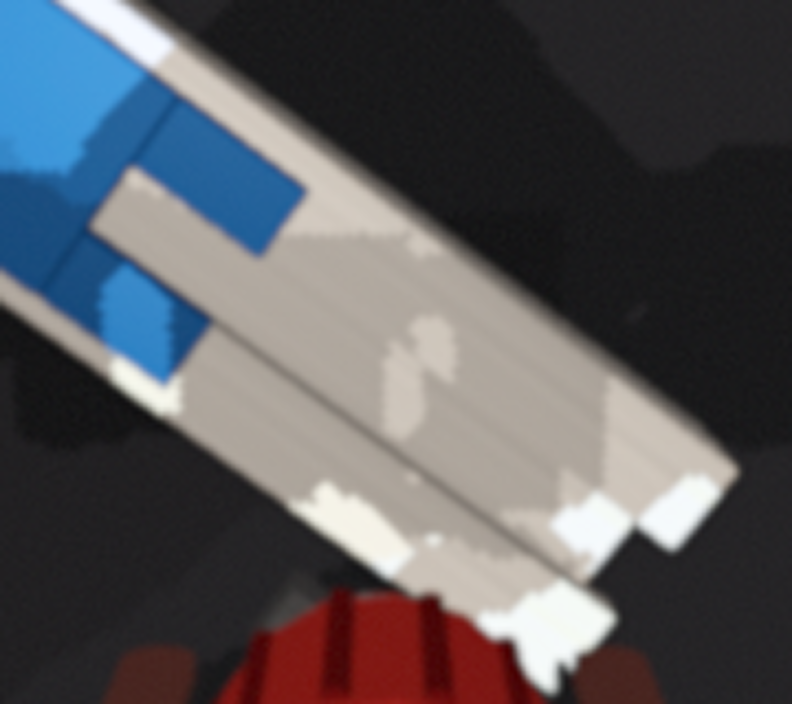

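View pics/t4c.png

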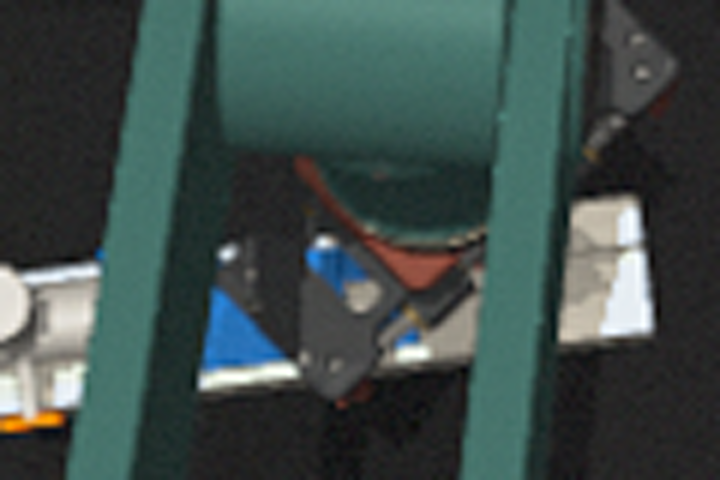

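```bash
python3 - <<'E'
from h import *
from scipy.optimize import least_squares
o=get_obs()
uv=np.array([(305,190),(262,255),(132,163),(90,225),(210,322),(168,382)])/4.4+[230,130]
P=px2w('wrist',uv,.044,o)[:,:2]; print(P)
m=np.array([(24,-25),(7.5,-25),(7.5,5),(-7.5,5),(-7.5,-25),(-24,-25)])/1000
print('prong len',np.linalg.norm(P[1]-P[2]),np.linalg.norm(P[3]-P[4]),'w',np.linalg.norm(P[0]-P[5]),np.linalg.norm(P[2]-P[3]))
def f(p):
    c,s=np.cos(p[2]),np.sin(p[2]); return (m@np.array([[c,s],[-s,c]])+p[:2]-P).ravel()*1000
r=least_squares(f,[.585,.095,.15]); print(r.x,np.degrees(r.x[2]),r.fun)
# rail end
uv=np.array([(740,468),(637,522),(585,582)])/4.4+[230,130]
E=px2w('wrist',uv,.036,o)[:,:2];print('rail end',E)
c,s=np.cos(r.x[2]),np.sin(r.x[2]);print('in fork frame',(E-r.x[:2])@np.array([[c,-s],[s,c]]))
uv=np.array([(740,468),(182,45)])/4.4+[230,130];E=px2w('wrist',uv,.036,o)[:,:2];d=E[1]-E[0];print('edge yaw',np.degrees(np.arctan2(-d[0],d[1])))
# slot left edge
uv=np.array([(215,325),(570,572)])/4.4+[230,130];E=px2w('wrist',uv,.036,o)[:,:2];d=E[0]-E[1];print('slot edge yaw',np.degrees(np.arctan2(-d[0],d[1])),(E-r.x[:2])@np.array([[c,-s],[s,c]]))
# pointer
for z in (.2+.014+.023,):
  uv=np.array([(286,321),(348,357)]); E=px2w('wrist',uv,z,o);d=E[0]-E[1];print(E,E.mean(0),np.degrees(np.arctan2(-d[0],d[1])))
# scene check old
print('scene')
f5=lambda L:np.array(L,float)/4+[310,100]
print(px2w('scene',f5([(178,510),(238,538),(240,497),(222,489)]),.044))
E
```

```text
[[0.6134 0.0748]
 [0.5988 0.072 ]
 [0.594  0.1013]
 [0.5798 0.0991]
 [0.5824 0.0701]
 [0.5681 0.0677]]
prong len 0.029766254667596404 0.029120432309310468 w 0.04593987815222098 0.014373223656218926
[0.5873 0.0957 0.1417] 8.11705211362319 [ 1.1495 -0.4753 -0.586   0.0074  0.0471  0.3415 -0.6102  0.4961  0.9792
 -0.2034 -0.9796 -0.1663]
rail end [[ 0.6353 -0.0268]
 [ 0.6127 -0.0205]
 [ 0.5964 -0.0224]]
in fork frame [[ 0.0302 -0.128 ]
 [ 0.0088 -0.1186]
 [-0.0077 -0.1182]]
edge yaw 8.193164257598395
slot edge yaw 9.468252727651928 [[-0.01   -0.026 ]
 [-0.0079 -0.1143]]
[[0.5913 0.0479 0.237 ]
 [0.5971 0.0209 0.237 ]] [0.5942 0.0344 0.237 ] 11.98330813385451
scene
[[0.5718 0.0647 0.044 ]
 [0.6123 0.0722 0.044 ]
 [0.5925 0.0985 0.044 ]
 [0.5804 0.096  0.044 ]]
```

```bash
python3 - <<'E'
from h import *
im=cv2.imread('pics/w4.png')[:,:,::-1]; crop(im,'w4p',260,260,380,380,6)
E
```

```text
(no output)
```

View pics/w4p.png

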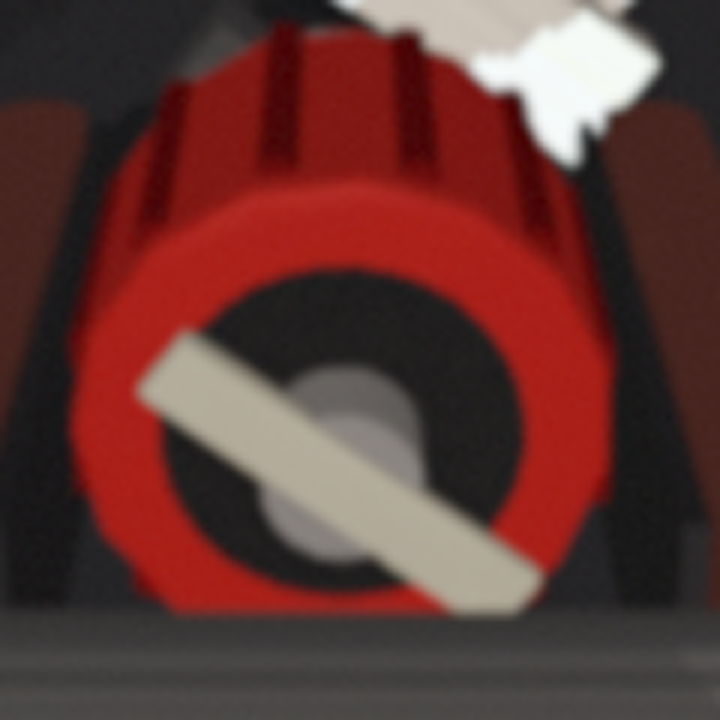

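```bash
python3 - <<'E'
from h import *
import json
o=dict(tcp_pos=np.array([0.5938,0.0337,0.1997]),tcp_rot=get_obs()['tcp_rot'])
for z in (.230,.237):
  for L in ([(190,330),(542,575)],[(137,390),(455,612)]):
    E=px2w('wrist',np.array(L)/6+[260,260],z,o);d=E[0]-E[1];print(E,np.degrees(np.arctan2(-d[0],d[1])),np.linalg.norm(d))
# same for w1/w3 ?
E
python3 - <<'E'
import cv2
im=cv2.imread('pics/w3.png')
cv2.imwrite('pics/w3p.png',cv2.resize(im[260:380,260:380],None,fx=6,fy=6,interpolation=cv2.INTER_CUBIC))
E
```

```text
[[0.5915 0.046  0.23  ]
 [0.5952 0.017  0.23  ]] 7.220522963829121 0.029217039706322893
[[0.586  0.0454 0.23  ]
 [0.5891 0.019  0.23  ]] 6.7683043376963 0.02655650851104719
[[0.5944 0.0481 0.237 ]
 [0.5979 0.0206 0.237 ]] 7.2205229638292705 0.027679960836556824
[[0.5892 0.0476 0.237 ]
 [0.5921 0.0226 0.237 ]] 6.768304337696277 0.0251593974930456
```

View pics/w3p.png

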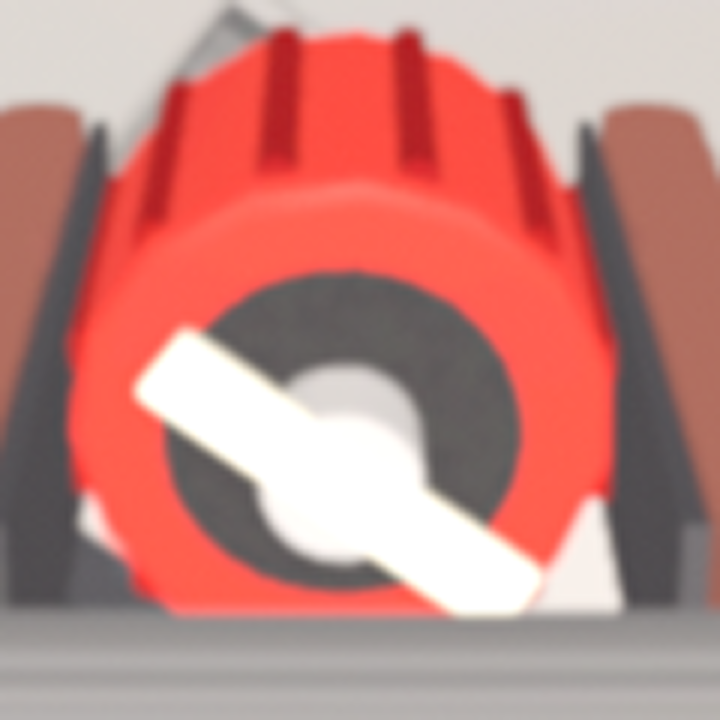

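Emit:
apply_moves --pt "255 0 0 0 -1" --pt "255 -0.0038 -0.0066 0.03 0" --pt "255 0 0 0.04 0" --pt "255 0 0 0.03 0" --pt "255 0 0 0.02 0" --pt "255 0 0 0 0" --pt "255 0 0 0 0"

```text
time: 8.12
tcp_pos: [0.5966, 0.0411, 0.0805]
tcp_rot: [0.927, -0.374, 0.001, -0.0]
contact_force: [-0.2, -0.4, -1.7]
width: 0.0355
```

```bash
python3 - <<'E'
from h import *
o,M=st(); im=snap('wrist','w5')
im=snap('scene','s5');crop(im,'s5c',320,140,440,280,5)
E
```

```text
t8.12 tcp [0.5966 0.0411 0.0805] psi -43.96 zax [ 0.0012  0.0001 -1.    ] F [-0.1718 -0.4235 -1.7329] M [-0.052  -0.019  -0.0205] w 0.0355 q6 0.72
```

View pics/w5.png

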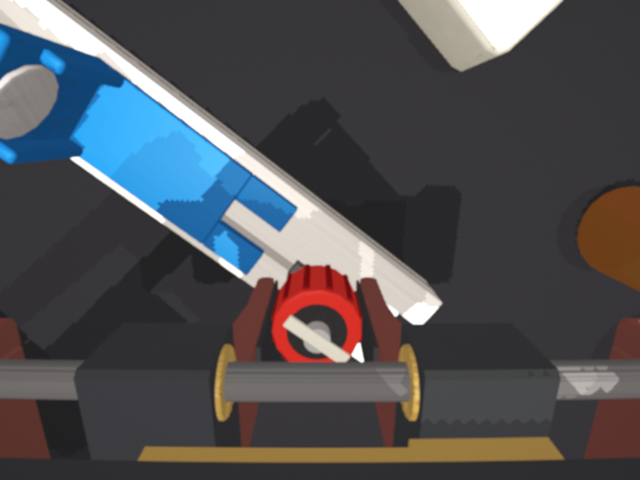

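View pics/s5c.png

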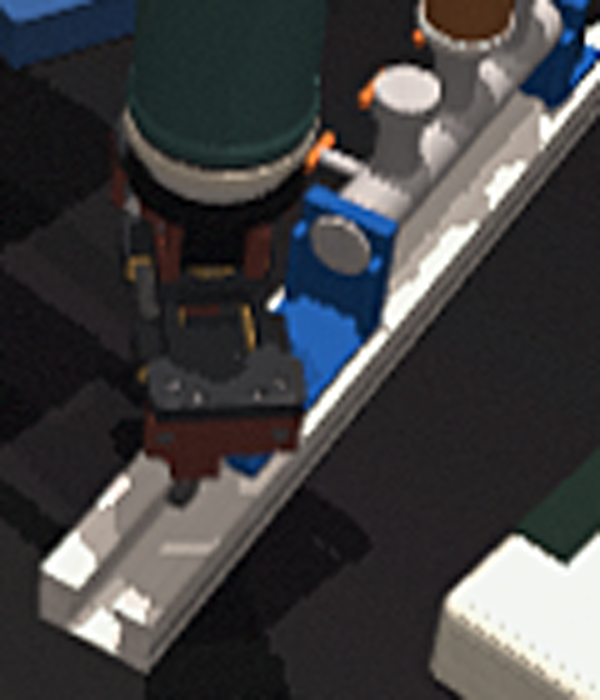

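```bash
python3 - <<'E'
from h import *
im=cv2.imread('pics/w5.png')[:,:,::-1]; crop(im,'w5c',200,160,330,290,6)
im=cv2.imread('pics/s5.png')[:,:,::-1]; crop(im,'s5d',320,200,400,280,9)
E
```

```text
(no output)
```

View pics/w5c.png

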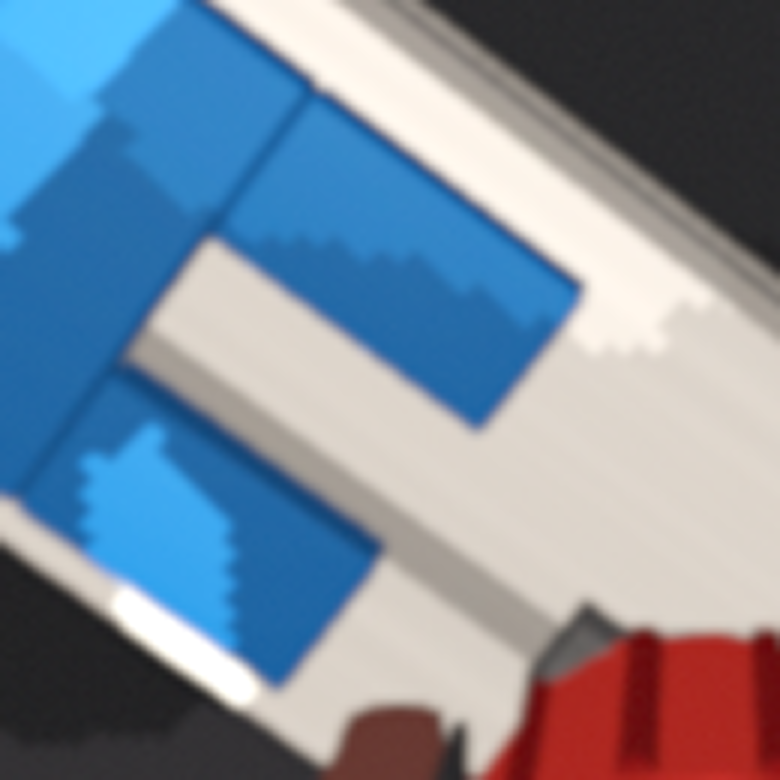

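View pics/s5d.png

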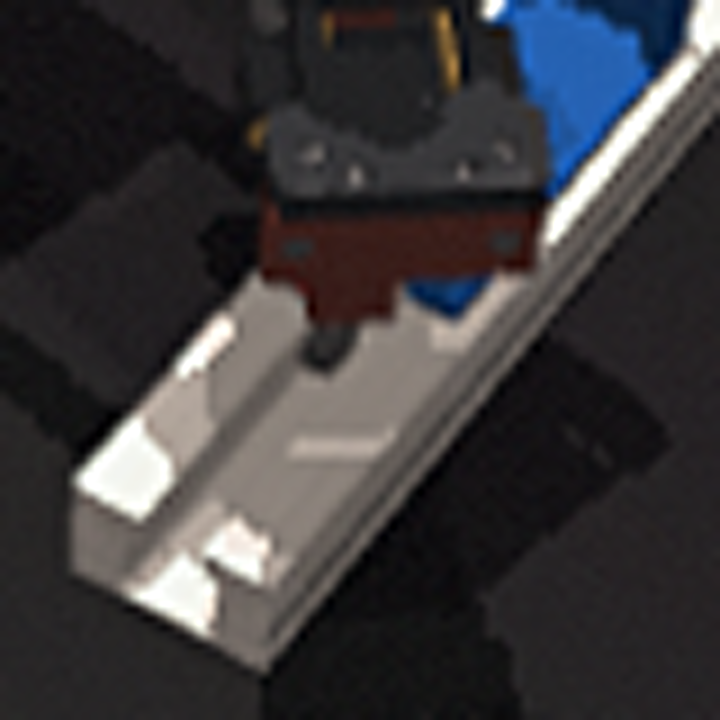

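```bash
python3 - <<'E'
from h import *
from scipy.optimize import least_squares
o=get_obs()
uv=np.array([(582,288),(480,430),(212,233),(125,358),(380,548),(278,688),(315,88),(20,495)])/6+[200,160]
P=px2w('wrist',uv,.044,o)[:,:2]; print(P)
m=np.array([(24,-25),(7.5,-25),(7.5,5),(-7.5,5),(-7.5,-25),(-24,-25),(24,5),(-24,5)])/1000
print('prong len',np.linalg.norm(P[1]-P[2]),np.linalg.norm(P[3]-P[4]),'w',np.linalg.norm(P[0]-P[5]),np.linalg.norm(P[2]-P[3]))
def f(p):
    c,s=np.cos(p[2]),np.sin(p[2]); return (m@np.array([[c,s],[-s,c]])+p[:2]-P).ravel()*1000
r=least_squares(f,[.585,.095,.15]); print(r.x,np.degrees(r.x[2]),r.fun)
c,s=np.cos(r.x[2]),np.sin(r.x[2]);Q=np.array([[c,-s],[s,c]])
print('TCP in fork frame',(o['tcp_pos'][:2]-r.x[:2])@Q)
uv=np.array([(380,560),(530,655)])/6+[200,160];E=px2w('wrist',uv,.036,o)[:,:2];print('slot left edge x',(E-r.x[:2])@Q)
uv=np.array([(588,605),(535,672)])/6+[200,160]
for z in (.0805-.005-.0217,.0805-.005-.019):
  E=px2w('wrist',uv,z,o)[:,:2];print('head corners',(E-r.x[:2])@Q)
E
```

```text
[[0.614  0.0748]
 [0.5982 0.072 ]
 [0.5939 0.1011]
 [0.5799 0.0989]
 [0.5836 0.0705]
 [0.5668 0.0676]
 [0.6097 0.1035]
 [0.5635 0.0969]]
prong len 0.02947820662648662 0.028607742187006024 w 0.04779450694361789 0.014158348494030894
[0.5873 0.0956 0.1407] 8.059119647824245 [ 0.5324 -0.6365  0.0435 -0.0924  0.1194  0.4457 -0.7563  0.6066 -0.2011
 -0.7232  0.2537 -0.154   0.6316  0.3274 -0.6232  0.2264]
TCP in fork frame [ 0.0019 -0.0553]
slot left edge x [[-0.0108 -0.0256]
 [-0.0097 -0.0427]]
head corners [[ 0.0031 -0.0411]
 [-0.0048 -0.0412]]
head corners [[ 0.0039 -0.0406]
 [-0.0039 -0.0407]]
```

```bash
python3 - <<'E'
from h import *
im=cv2.imread('pics/w5.png')[:,:,::-1]; im=(255*(im/255.)**.6).astype('uint8'); crop(im,'w5e',275,250,325,290,15)
o=get_obs()
sx,sy,a=.5873,.0956,np.radians(8.1)
c,s=np.cos(a),np.sin(a)
def F(x,y): return np.array([sx+c*x-s*y, sy+s*x+c*y])
ax=o['tcp_pos'][:2]
u=np.array([-s,c]);e=np.array([c,s])
for zc in (-.019,-.0217):
  for dz in (0,-.008):
    z=o['tcp_pos'][2]-.005+zc+dz
    pts=[np.r_[ax+e*i+u*j,z] for i,j in [(-.008,.014),(.0038,.014),(.008,.0121),(.008,.0)]]
    print(z,((w2px('wrist',pts,o)-[275,250])*15).round())
print(((w2px('wrist',[np.r_[F(x,-.04),.036] for x in(-.0095,.0095)],o)-[275,250])*15).round())
E
```

```text
0.05692153350722036 [[188. 390.]
 [392. 138.]
 [509.  79.]
 [784. 283.]]
0.04892153350722036 [[204. 312.]
 [400.  68.]
 [513.  11.]
 [778. 207.]]
0.054221533507220365 [[193. 363.]
 [395. 114.]
 [511.  56.]
 [782. 257.]]
0.046221533507220365 [[209. 286.]
 [403.  45.]
 [515. -11.]
 [776. 183.]]
[[ 147.  241.]
 [ 445. -132.]]
```

View pics/w5e.png

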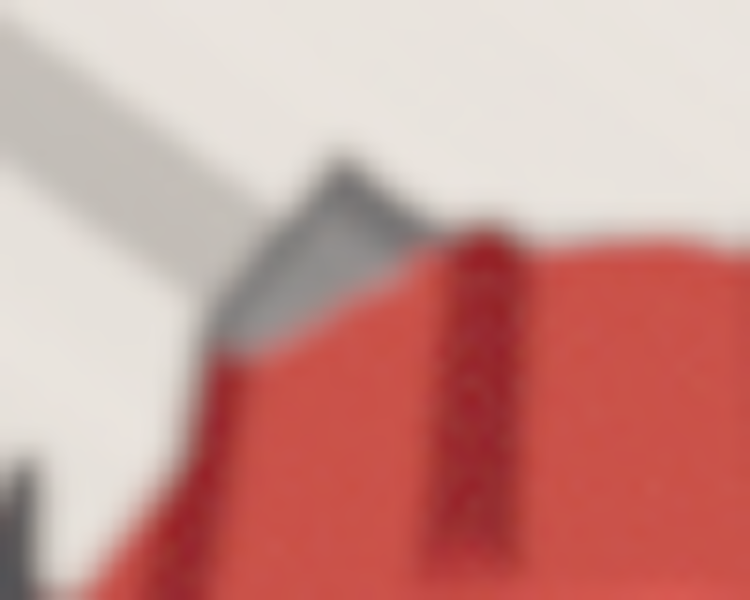

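Emit:
apply_moves --pt "255 -0.0011 0.0014 0.007 0" --pt "255 0 0 0 0" --pt "255 0 0 0 0" --pt "255 0 0 0 0"

```text
time: 8.72
tcp_pos: [0.5943, 0.0408, 0.0728]
tcp_rot: [0.927, -0.374, 0.0, -0.0]
contact_force: [0.6, 0.8, -1.2]
width: 0.0356
```

```bash
python3 - <<'E'
from h import *
o,M=st(); im=snap('wrist','w6'); o2,_=st(); im=(255*(im/255.)**.7).astype('uint8'); crop(im,'w6c',200,160,330,290,6);crop(im,'w6e',275,250,325,290,15)
im=snap('scene','s6');im=(255*(im/255.)**.6).astype('uint8');crop(im,'s6d',320,200,400,280,9)
E
```

```text
t8.72 tcp [0.5943 0.0408 0.0728] psi -43.98 zax [ 0.0002  0.0001 -1.    ] F [ 0.6464  0.8414 -1.197 ] M [-0.0001 -0.0427 -0.0311] w 0.0356 q6 0.72
t8.78 tcp [0.5943 0.0409 0.0728] psi -43.98 zax [ 0.0002  0.0001 -1.    ] F [-0.676  -0.3274 -1.3938] M [-0.0032 -0.0537 -0.0152] w 0.0356 q6 0.72
```

View pics/w6c.png

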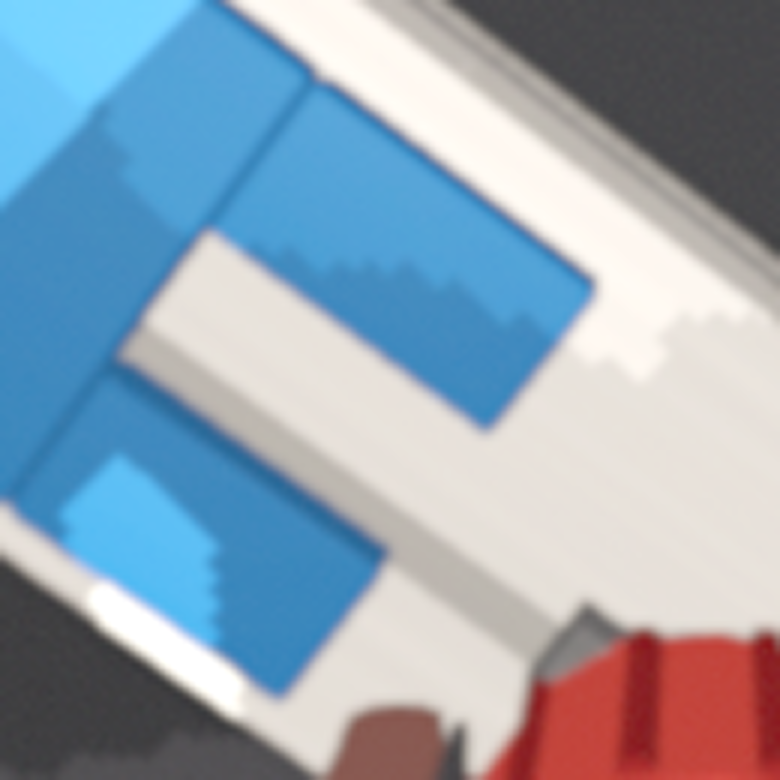

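View pics/w6e.png

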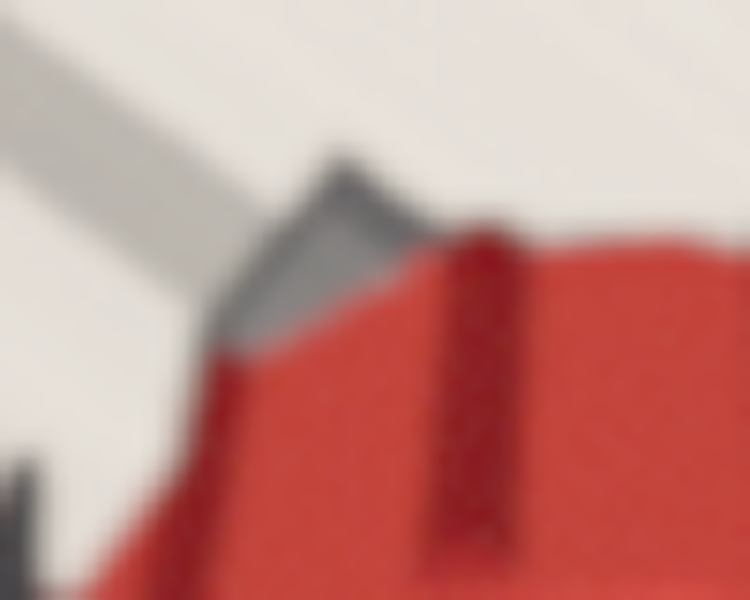

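View pics/s6d.png

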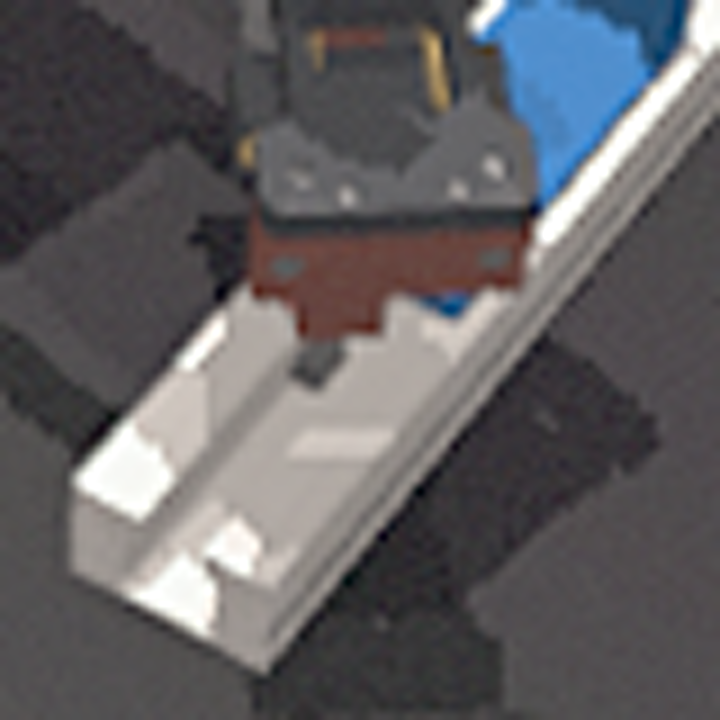

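```bash
python3 - <<'E'
from h import *
from scipy.optimize import least_squares
o=get_obs()
uv=np.array([(596,287),(488,430),(210,229),(118,360),(385,552),(280,697),(318,82),(8,497)])/6+[200,160]
P=px2w('wrist',uv,.044,o)[:,:2]
m=np.array([(24,-25),(7.5,-25),(7.5,5),(-7.5,5),(-7.5,-25),(-24,-25),(24,5),(-24,5)])/1000
def f(p):
    c,s=np.cos(p[2]),np.sin(p[2]); return (m@np.array([[c,s],[-s,c]])+p[:2]-P).ravel()*1000
r=least_squares(f,[.585,.095,.15]); print(r.x,np.degrees(r.x[2]),r.fun)
c,s=np.cos(r.x[2]),np.sin(r.x[2]);Q=np.array([[c,-s],[s,c]])
print('TCP in fork frame',(o['tcp_pos'][:2]-r.x[:2])@Q)
e=np.array([c,s]);u=np.array([-s,c]);ax=o['tcp_pos'][:2]
# predicted head left bottom for axis=TCP
for zb in (-.005-.027,-.005-.0297):
  print(((w2px('wrist',[np.r_[ax-e*.008+u*.014,o['tcp_pos'][2]+zb]],o)-[275,250])*15).round(),((w2px('wrist',[np.r_[ax+u*.014,o['tcp_pos'][2]+zb]],o)-[275,250])*15).round())
E=px2w('wrist',np.array([(0,155),(195,295)])/15+[275,250],.036,o)[:,:2];print('slot left',(E-r.x[:2])@Q)
for z in (.036,.0396):
  E=px2w('wrist',np.array([(212,315)])/15+[275,250],z,o)[:,:2];print('head left',(E-r.x[:2])@Q)
E
```

```text
[0.587  0.0956 0.1397] 8.001725713373409 [ 0.6372 -0.4709 -0.0709 -0.312   0.2312  0.5791 -0.5068  0.7097 -0.4521
 -0.9064 -0.1134 -0.2827  0.9696  0.7304 -0.6949 -0.0471]
TCP in fork frame [-0.0004 -0.0552]
[[205. 310.]] [[338. 145.]]
[[210. 284.]] [[342. 122.]]
slot left [[-0.0098 -0.0324]
 [-0.0098 -0.0414]]
head left [[-0.01   -0.0423]]
head left [[-0.0088 -0.0417]]
```

Emit:
apply_moves --pt "255 0.0003 -0.0003 0.002 0" --pt "255 0 0 0.002 0" --pt "255 0 0 0.002 0" --pt "255 0 0 0.001 0" --pt "255 0 0 0.001 0" --pt "255 0 0 0 0"

```text
time: 9.57
tcp_pos: [0.5945, 0.0408, 0.0646]
tcp_rot: [0.927, -0.374, -0.0, -0.0]
contact_force: [0.0, -1.1, -1.7]
width: 0.0358
```

Emit:
apply_moves --pt "255 0 0 0.003 0" --pt "255 0 0 0.003 0" --pt "255 0 0 0.003 0" --pt "255 0 0 0.002 0" --pt "255 0 0 0.002 0" --pt "255 0 0 0 0" --pt "255 0 0 0 0"

```text
time: 10.45
tcp_pos: [0.5947, 0.0409, 0.0518]
tcp_rot: [0.927, -0.374, 0.0, -0.0]
contact_force: [1.0, -0.4, -2.0]
width: 0.0357
```

```bash
python3 - <<'E'
from h import *
o,M=st(); im=snap('wrist','w7'); o2,_=st(); im=(255*(im/255.)**.7).astype('uint8'); crop(im,'w7c',200,160,330,290,6)
im=snap('scene','s7');im=(255*(im/255.)**.6).astype('uint8');crop(im,'s7d',320,200,400,280,9)
E
```

```text
t10.45 tcp [0.5947 0.0409 0.0518] psi -43.98 zax [ 0.0002  0.0001 -1.    ] F [ 0.97   -0.4382 -1.9739] M [ 0.0168 -0.0195 -0.0139] w 0.0357 q6 0.72
t10.50 tcp [0.5946 0.0409 0.0517] psi -43.99 zax [ 0.0001  0.0001 -1.    ] F [-0.2709 -1.3065 -1.3362] M [ 0.03   -0.0258 -0.0101] w 0.0355 q6 0.72
```

View pics/w7c.png

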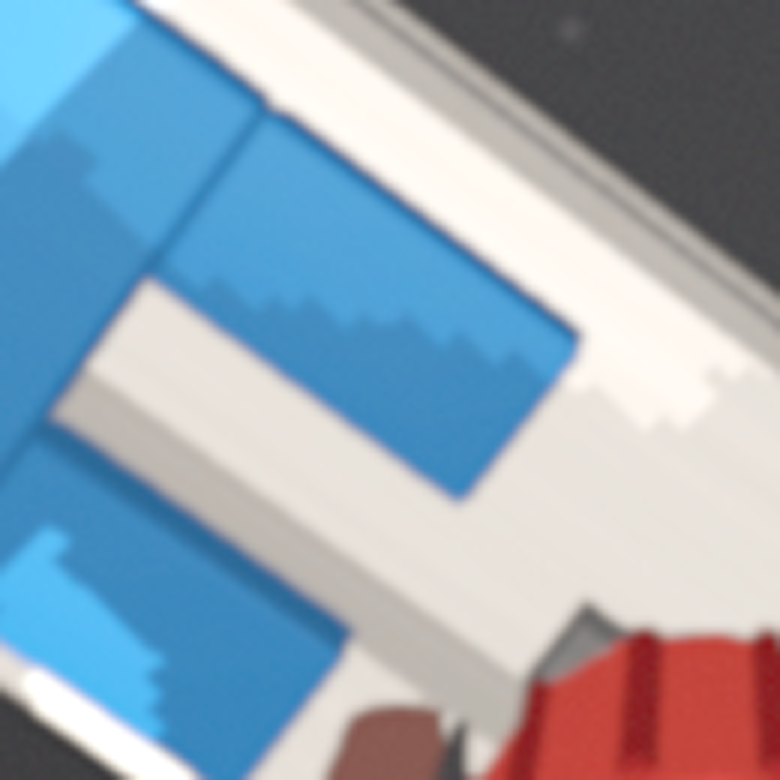

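View pics/s7d.png

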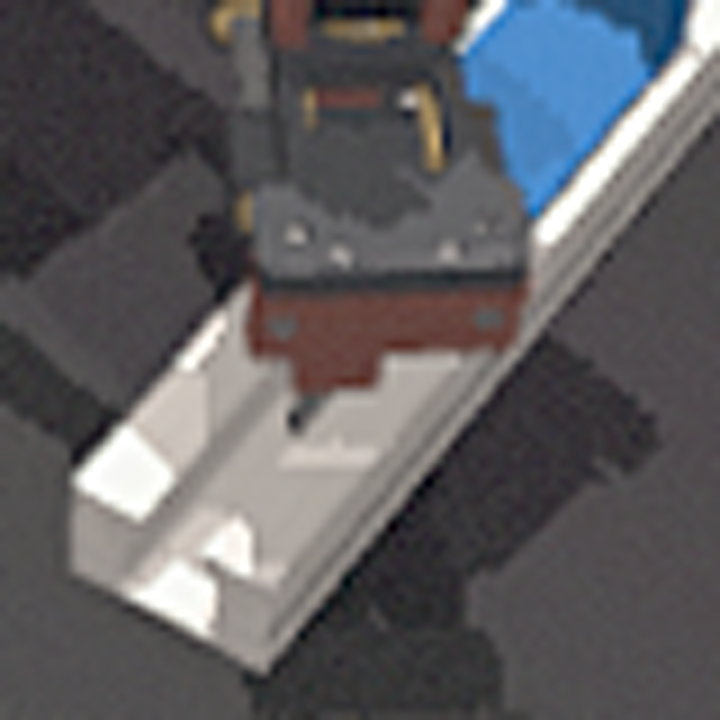

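Emit:
apply_moves --pt "255 -0.00473 -0.00369 0 0" --pt "255 -0.00473 -0.00369 0 0" --pt "255 -0.00473 -0.00369 0 0" --pt "255 -0.00473 -0.00369 0 0" --pt "255 -0.00473 -0.00369 0 0" --pt "255 -0.00473 -0.00369 0 0" --pt "255 -0.00473 -0.00369 0 0" --pt "255 0 0 0 0"

```text
time: 11.55
tcp_pos: [0.5885, 0.0829, 0.0517]
tcp_rot: [0.927, -0.374, -0.0, -0.0]
contact_force: [0.5, -0.1, -1.4]
width: 0.0357
```

```bash
cat >> h.py <<'E'
def fk(o,seat=(.5871,.0956),a=8.05):
    a=np.radians(a);c,s=np.cos(a),np.sin(a); d=(np.array(o['tcp_pos'][:2])-seat)*1000
    print('fork frame mm x %.2f y %.2f'%(c*d[0]+s*d[1],-s*d[0]+c*d[1]), 'z-.044 %.2f'%(o['tcp_pos'][2]*1000-44), 'F rail x,y', c*o['contact_force'][0]+s*o['contact_force'][1], -s*o['contact_force'][0]+c*o['contact_force'][1])
E
python3 - <<'E'
from h import *
o,M=st(); fk(o);im=snap('wrist','w8')
E
```

```text
t11.55 tcp [0.5885 0.0829 0.0517] psi -43.95 zax [-0.0002  0.0001 -1.    ] F [ 0.5312 -0.1252 -1.3739] M [-0.0067  0.0198  0.0029] w 0.0357 q6 0.79
fork frame mm x -0.36 y -12.75 z-.044 7.65 F rail x,y 0.5084273010362479 -0.19834638172345
```

View pics/w8.png

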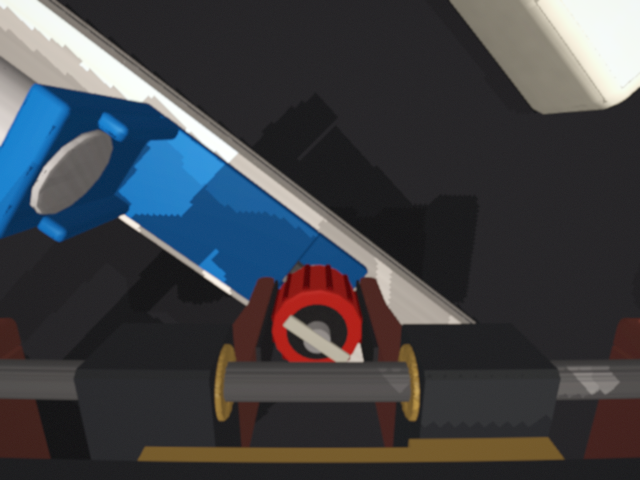

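Emit:
apply_moves --pt "255 -0.0024 -0.0018 0 0" --pt "255 -0.0024 -0.0018 0 0" --pt "255 -0.0016 -0.0012 0 0" --pt "255 -0.0008 -0.0006 0 0" --pt "255 -0.0008 -0.0006 0 0" --pt "255 0 0 0 0" --pt "255 0 0 0 0"

```text
time: 12.48
tcp_pos: [0.5871, 0.0923, 0.0517]
tcp_rot: [0.927, -0.374, -0.0, -0.0]
contact_force: [-0.4, -0.3, -1.3]
width: 0.0356
```

```bash
python3 - <<'E'
from h import *
o,M=st(); fk(o)
E
```

```text
t12.47 tcp [0.5871 0.0923 0.0517] psi -43.98 zax [-0.      0.0001 -1.    ] F [-0.4162 -0.2636 -1.2816] M [0.0287 0.0343 0.0041] w 0.0356 q6 0.81
fork frame mm x -0.47 y -3.29 z-.044 7.68 F rail x,y -0.44902192334221647 -0.20268505267488363
```

Emit:
apply_moves --pt "255 -0.0008 -0.0006 0 0" --pt "255 -0.0008 -0.0006 0 0" --pt "255 0 0 0 0"

```text
time: 12.85
tcp_pos: [0.5867, 0.0944, 0.0517]
tcp_rot: [0.927, -0.374, -0.0, -0.0]
contact_force: [-0.0, -0.3, -1.1]
width: 0.0354
```

Emit:
apply_moves --pt "255 -0.0008 -0.0006 0 0" --pt "255 0 0 0 0"

```text
time: 13.1
tcp_pos: [0.5867, 0.0952, 0.0517]
tcp_rot: [0.927, -0.374, 0.0, 0.0]
contact_force: [0.7, -1.0, -2.0]
width: 0.0358
```

```bash
python3 - <<'E'
from h import *
o,M=st(); fk(o)
E
```

```text
t13.10 tcp [0.5867 0.0952 0.0517] psi -43.97 zax [ 0.0002 -0.0002 -1.    ] F [ 0.667  -0.9691 -2.0025] M [-0.2762 -0.0681  0.0207] w 0.0358 q6 0.81
fork frame mm x -0.48 y -0.38 z-.044 7.72 F rail x,y 0.5247230612203214 -1.0529627821340484
```

Emit:
apply_moves --pt "255 -0.0004 -0.0003 0 0" --pt "255 0 0 0 0"

```text
time: 13.35
tcp_pos: [0.5867, 0.0954, 0.0517]
tcp_rot: [0.927, -0.374, 0.0, 0.0]
contact_force: [2.1, -3.8, -2.3]
width: 0.0354
```

```bash
python3 - <<'E'
from h import *
o,M=st(); fk(o)
im=snap('scene','s9');im=(255*(im/255.)**.6).astype('uint8');crop(im,'s9d',340,150,420,230,9)
E
```

```text
t13.35 tcp [0.5867 0.0954 0.0517] psi -43.97 zax [ 0.0002 -0.0006 -1.    ] F [ 2.0808 -3.809  -2.3022] M [-0.694  -0.0965 -0.0047] w 0.0354 q6 0.81
fork frame mm x -0.46 y -0.18 z-.044 7.73 F rail x,y 1.5269481304660792 -4.06282441271759
```

View pics/s9d.png

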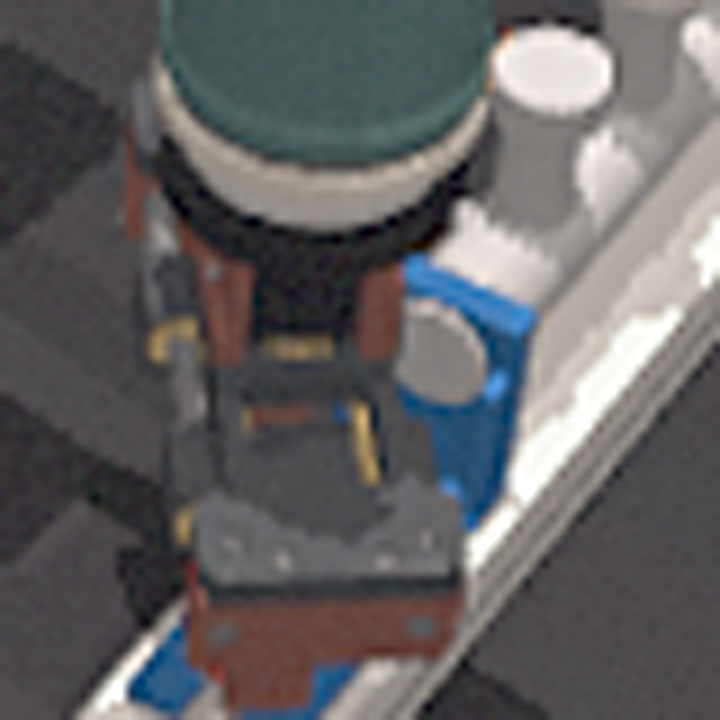

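Emit:
apply_moves --pt "255 0.0002 0.00015 0.001 0" --pt "255 0 0 0.0007 0" --pt "255 0 0 0.0005 0" --pt "255 0 0 0 0"

```text
time: 13.9
tcp_pos: [0.5869, 0.0954, 0.0496]
tcp_rot: [0.927, -0.374, 0.0, -0.0]
contact_force: [0.8, -5.0, -0.2]
width: 0.0357
```

```bash
python3 - <<'E'
from h import *
o,M=st(); fk(o)
E
```

```text
t13.90 tcp [0.5869 0.0954 0.0496] psi -43.98 zax [ 0.0005 -0.0001 -1.    ] F [ 0.7524 -5.0214 -0.1621] M [-0.8226 -0.2583  0.0053] w 0.0357 q6 0.81
fork frame mm x -0.25 y -0.18 z-.044 5.58 F rail x,y 0.041828988078815965 -5.077252602013459
```

Emit:
apply_moves --pt "255 0.0003 0.0002 0.0004 0" --pt "255 0 0 0.0004 0" --pt "255 0 0 0 0"

```text
time: 14.28
tcp_pos: [0.5867, 0.0953, 0.049]
tcp_rot: [0.927, -0.374, 0.0, -0.0]
contact_force: [-0.8, -3.2, 4.4]
width: 0.0354
```

```bash
python3 - <<'E'
from h import *
o,M=st(); fk(o)
E
```

```text
t14.28 tcp [0.5867 0.0953 0.049 ] psi -43.98 zax [ 0.0002  0.0002 -1.    ] F [-0.7912 -3.1891  4.3577] M [-0.6575 -0.0214 -0.0156] w 0.0354 q6 0.81
fork frame mm x -0.39 y -0.27 z-.044 4.96 F rail x,y -1.2299929607121278 -3.0468810268465734
```

Emit:
apply_moves --pt "255 0 0 0 8" --pt "255 0 0 0 8" --pt "255 0 0 0 8" --pt "255 0 0 0 8" --pt "255 0 0 0 0"

```text
time: 14.9
tcp_pos: [0.5861, 0.095, 0.049]
tcp_rot: [0.788, -0.616, -0.0, 0.0]
contact_force: [-1.4, -4.8, 4.8]
width: 0.0357
```

```bash
python3 - <<'E'
from h import *
o,M=st(); fk(o); im=snap('wrist','w10'); crop(im,'w10p',260,260,380,380,5)
E
```

```text
t14.90 tcp [0.5861 0.095  0.049 ] psi -76.06 zax [-0.0009 -0.0002 -1.    ] F [-1.3689 -4.8067  4.8197] M [-0.8104  0.2457  0.0953] w 0.0357 q6 1.37
fork frame mm x -1.09 y -0.42 z-.044 4.95 F rail x,y -2.0285473192326737 -4.567681637880284
```

View pics/w10p.png

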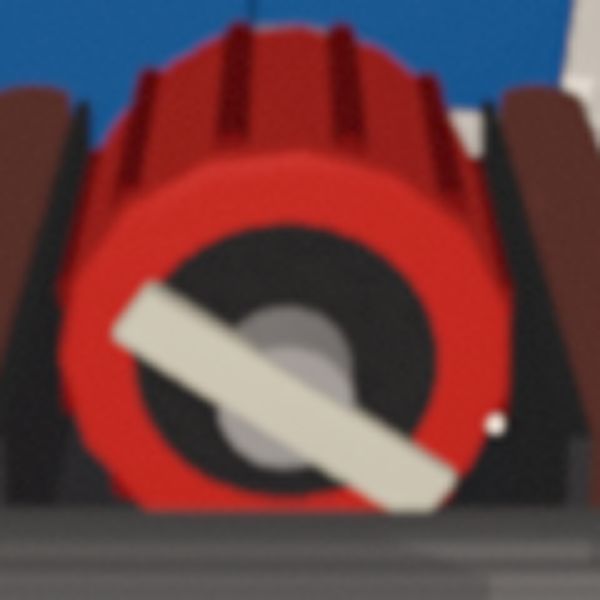

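Emit:
apply_moves --pt "255 0 0 0 8" --pt "255 0 0 0 8" --pt "255 0 0 0 8" --pt "255 0 0 0 8" --pt "255 0 0 0 0"

```text
time: 15.58
tcp_pos: [0.5859, 0.0949, 0.0489]
tcp_rot: [-0.587, 0.809, 0.0, -0.001]
contact_force: [-1.8, -4.7, 6.8]
width: 0.0356
```

```bash
python3 - <<'E'
from h import *
o,M=st(); fk(o); im=snap('wrist','w11'); crop(im,'w11p',260,260,380,380,5)
E
```

```text
t15.57 tcp [0.5859 0.0949 0.0489] psi -108.05 zax [-0.0013 -0.0005 -1.    ] F [-1.8471 -4.7448  6.8349] M [-0.8994  0.3373  0.0534] w 0.0356 q6 1.93
fork frame mm x -1.30 y -0.57 z-.044 4.92 F rail x,y -2.493321904813195 -4.439396626492455
```

View pics/w11p.png

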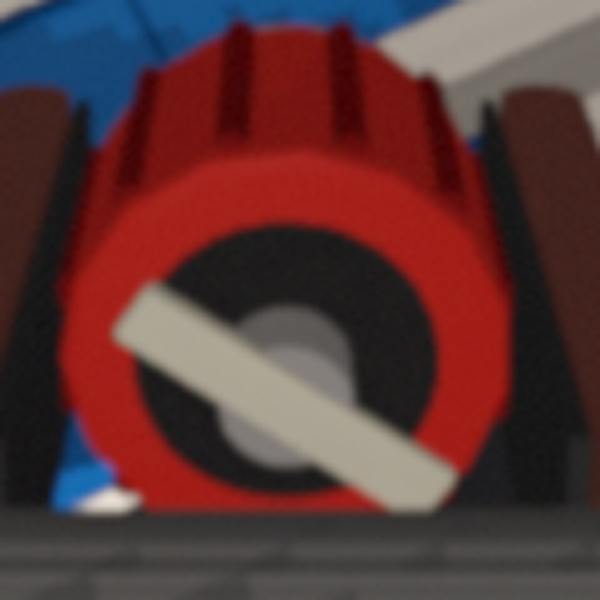

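Emit:
apply_moves --pt "255 0 0 0 8" --pt "255 0 0 0 8" --pt "255 0 0 0 8" --pt "255 0 0 0 0"

```text
time: 16.12
tcp_pos: [0.5862, 0.0948, 0.049]
tcp_rot: [-0.406, 0.914, -0.0, -0.0]
contact_force: [-0.8, -5.3, 5.6]
width: 0.0354
```

```bash
python3 - <<'E'
from h import *
o,M=st(); fk(o); im=snap('wrist','w12'); crop(im,'w12p',260,260,380,380,5)
E
```

```text
t16.12 tcp [0.5862 0.0948 0.049 ] psi -132.05 zax [-0.0007 -0.0005 -1.    ] F [-0.7917 -5.3072  5.5875] M [-0.8811  0.2233  0.0327] w 0.0354 q6 2.35
fork frame mm x -1.01 y -0.66 z-.044 4.96 F rail x,y -1.5271257064185682 -5.144018347148903
```

Emit:
apply_moves --pt "255 0 0 0 6" --pt "255 0 0 0 6" --pt "255 0 0 0 0"

```text
time: 16.55
tcp_pos: [0.5865, 0.0948, 0.049]
tcp_rot: [-0.309, 0.951, -0.0, -0.0]
contact_force: [-0.8, -5.9, 5.5]
width: 0.0352
```

```bash
python3 - <<'E'
from h import *
o,M=st(); fk(o); im=snap('wrist','w13'); crop(im,'w13p',260,260,380,380,5)
E
```

```text
t16.55 tcp [0.5865 0.0948 0.049 ] psi -144.03 zax [-0.0001 -0.0005 -1.    ] F [-0.771  -5.9332  5.5262] M [-0.8291  0.0565  0.0928] w 0.0352 q6 2.56
fork frame mm x -0.66 y -0.70 z-.044 5.00 F rail x,y -1.5943161484431532 -5.766741766727992
```

View pics/w13.png

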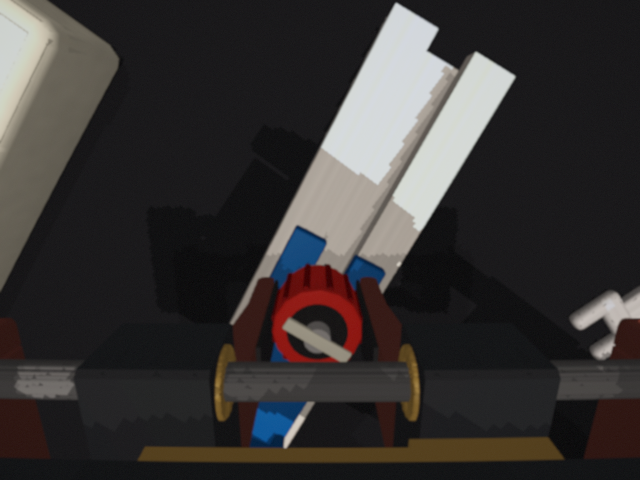

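View pics/w13p.png

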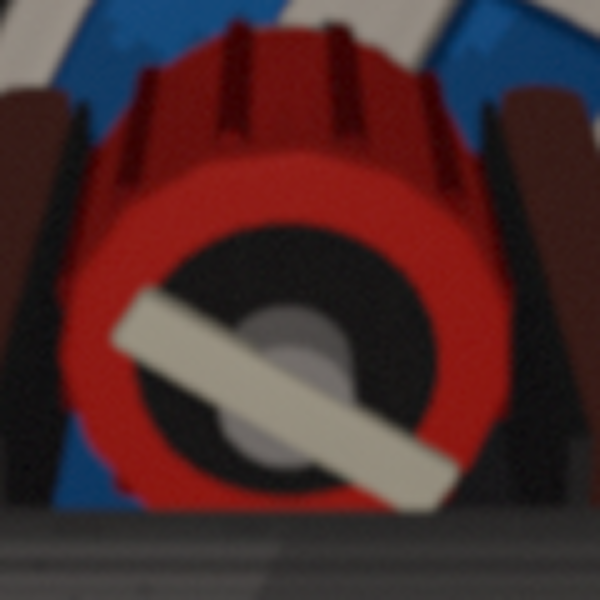

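Emit:
apply_moves --pt "70 0 0 0 0" --pt "70 0 0 0 0" --pt "70 0 0 0 0"

```text
time: 16.98
tcp_pos: [0.5864, 0.0956, 0.0484]
tcp_rot: [-0.309, 0.951, 0.0, -0.0]
contact_force: [-0.3, 0.5, -0.1]
width: 0.0614
```

```bash
python3 - <<'E'
from h import *
o,M=st(); fk(o); im=snap('wrist','w14'); crop(im,'w14p',240,240,400,380,5)
E
```

```text
t16.98 tcp [0.5864 0.0956 0.0484] psi -143.98 zax [-0.0005  0.0006 -1.    ] F [-0.2709  0.5454 -0.1212] M [ 0.0644 -0.0011 -0.0371] w 0.0614 q6 2.56
fork frame mm x -0.73 y 0.11 z-.044 4.44 F rail x,y -0.19189609576638236 0.5779341297853229
```

View pics/w14p.png

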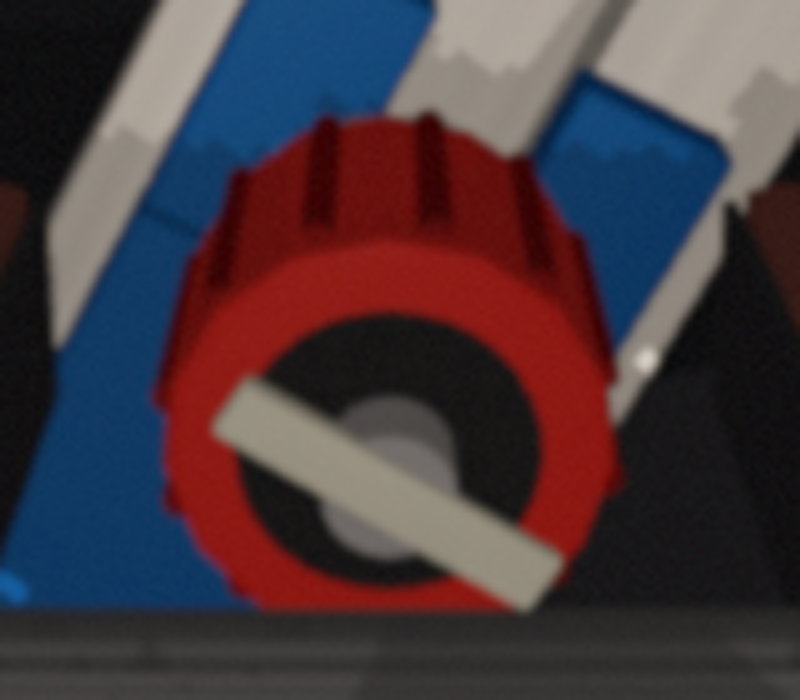

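```bash
python3 - <<'E'
from h import *
o=get_obs()
E=px2w('wrist',np.array([(252,375),(565,555),(213,428),(525,612)])/5+[240,240],.086,o);d=E[1]-E[0];print(E,E.mean(0),'yaw vs rail x',np.degrees(np.arctan2(d[1],d[0]))-8.05,np.linalg.norm(d))
E
```

```text
[[0.6    0.0933 0.086 ]
 [0.5724 0.0917 0.086 ]
 [0.5998 0.0986 0.086 ]
 [0.5718 0.0974 0.086 ]] [0.586  0.0953 0.086 ] yaw vs rail x -184.71409785351366 0.027626823817855355
```

Emit:
apply_moves --pt "70 0 0 0 -10" --pt "70 0 0 0 -10" --pt "70 0 0 0 -10" --pt "70 0 0 0 -10" --pt "70 0 0 0 -10" --pt "70 0 0 0 -10" --pt "70 0 0 0 -10" --pt "70 0 0 0 -10" --pt "70 0 0 0 -10" --pt "70 0 0 0 -10"

```text
time: 18.27
tcp_pos: [0.5866, 0.0954, 0.0486]
tcp_rot: [0.928, -0.372, -0.0, -0.0]
contact_force: [-0.4, -0.7, 0.5]
width: 0.0636
```

Emit:
apply_moves --pt "70 0 0 0 -10" --pt "70 0 0 0 -10" --pt "70 0 0 0 0" --pt "70 0 0 0 0"

```text
time: 18.77
tcp_pos: [0.5866, 0.0953, 0.0486]
tcp_rot: [0.978, -0.209, -0.0, -0.0]
contact_force: [-0.7, 0.2, -0.1]
width: 0.0636
```

```bash
python3 - <<'E'
from h import *
o,M=st(); fk(o); im=snap('wrist','w15'); crop(im,'w15p',240,240,400,380,5)
E
```

```text
t18.77 tcp [0.5866 0.0953 0.0486] psi -24.18 zax [-0.0001  0.0002 -1.    ] F [-0.7131  0.2095 -0.1152] M [-0.0965 -0.0291  0.0134] w 0.0636 q6 0.47
fork frame mm x -0.53 y -0.26 z-.044 4.61 F rail x,y -0.6767232277505436 0.3072779045569539
```

View pics/w15p.png

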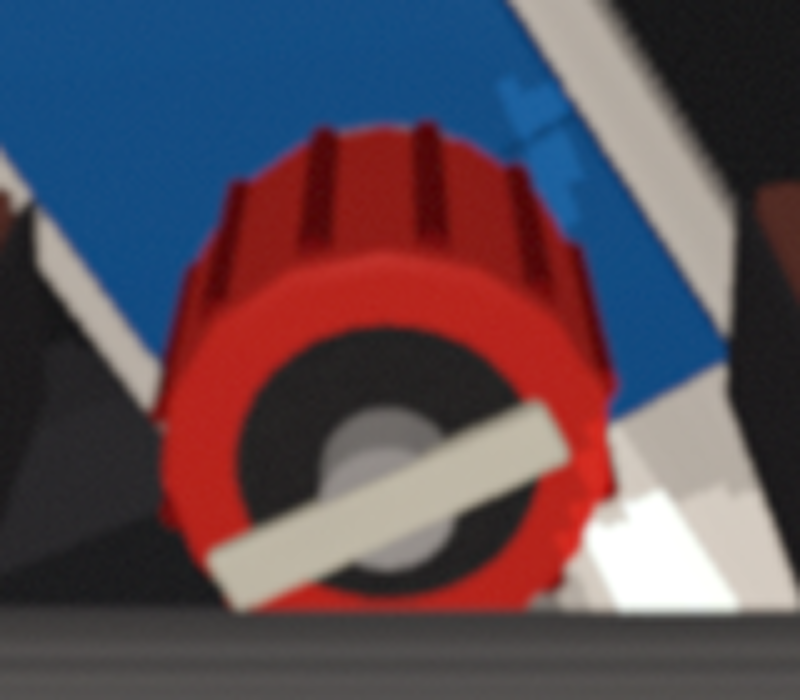

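Emit:
apply_moves --pt "255 0 0 0 0" --pt "255 0 0 0 0" --pt "255 0 0 0 0" --pt "255 0 0 0 0"

```text
time: 19.32
tcp_pos: [0.5867, 0.0951, 0.0487]
tcp_rot: [0.978, -0.208, 0.0, -0.0]
contact_force: [0.3, 0.1, -0.2]
width: 0.0354
```

```bash
python3 - <<'E'
from h import *
o,M=st(); fk(o)
E
```

```text
t19.32 tcp [0.5867 0.0951 0.0487] psi -24.00 zax [ 0.0001  0.0001 -1.    ] F [ 0.2816  0.13   -0.1903] M [-0.0584 -0.0776  0.06  ] w 0.0354 q6 0.46
fork frame mm x -0.44 y -0.40 z-.044 4.68 F rail x,y 0.2970472250507583 0.08927596096965898
```

Emit:
apply_moves --pt "255 0 0 0 6" --pt "255 0 0 0 6" --pt "255 0 0 0 0"

```text
time: 19.7
tcp_pos: [0.5868, 0.0951, 0.0487]
tcp_rot: [0.951, -0.308, 0.0, 0.0]
contact_force: [1.7, -0.9, -1.2]
width: 0.0354
```

```bash
python3 - <<'E'
from h import *
o,M=st(); fk(o)
E
```

```text
t19.70 tcp [0.5868 0.0951 0.0487] psi -35.93 zax [ 0.0003 -0.0001 -1.    ] F [ 1.6793 -0.8943 -1.1682] M [-0.1752 -0.1355  0.0519] w 0.0354 q6 0.67
fork frame mm x -0.34 y -0.51 z-.044 4.71 F rail x,y 1.5374857680689473 -1.1206755767605123
```

Emit:
apply_moves --pt "255 0 0 0 6" --pt "255 0 0 0 6" --pt "255 0 0 0 0"

```text
time: 20.08
tcp_pos: [0.5869, 0.0951, 0.0487]
tcp_rot: [0.914, -0.405, 0.0, -0.0]
contact_force: [1.8, -0.1, -1.0]
width: 0.0353
```

```bash
cat >> h.py <<'E'
def mz(n=4):
    v=[]
    for i in range(n):
        o=get_obs(); v.append(np.r_[o['moment'][2],o['contact_force']]); 
        if i<n-1: snapshot('wrist')
    print('Mz,F mean',np.mean(v,0),'Mz',np.array(v)[:,0])
E
python3 - <<'E'
from h import *
o,M=st(); mz(); fk(o)
E
```

```text
t20.07 tcp [0.5869 0.0951 0.0487] psi -47.82 zax [ 0.0003 -0.0001 -1.    ] F [ 1.8134 -0.1389 -0.9968] M [-0.2116 -0.1001  0.1178] w 0.0353 q6 0.88
Mz,F mean [ 0.0842  1.0059 -0.9478 -1.1025] Mz [0.1178 0.0723 0.1296 0.0171]
fork frame mm x -0.32 y -0.50 z-.044 4.70 F rail x,y 1.776080547097781 -0.3915122698863894
```

Emit:
apply_moves --pt "255 0 0 0 6" --pt "255 0 0 0 6" --pt "255 0 0 0 0"

```text
time: 20.6
tcp_pos: [0.5869, 0.095, 0.0487]
tcp_rot: [0.867, -0.499, 0.0, -0.0]
contact_force: [1.6, -0.8, -0.6]
width: 0.0358
```

```bash
python3 - <<'E'
from h import *
o,M=st(); mz(); fk(o)
im=snap('wrist','w16'); crop(im,'w16p',240,240,400,380,5)
E
```

```text
t20.60 tcp [0.5869 0.095  0.0487] psi -59.84 zax [ 0.0003 -0.0001 -1.    ] F [ 1.5668 -0.837  -0.5692] M [-0.3744 -0.2059  0.1009] w 0.0358 q6 1.09
Mz,F mean [ 0.081   1.4057 -1.1409 -0.4815] Mz [0.1009 0.0947 0.0889 0.0394]
fork frame mm x -0.32 y -0.52 z-.044 4.71 F rail x,y 1.4341281143528126 -1.0481627717197535
```

View pics/w16p.png

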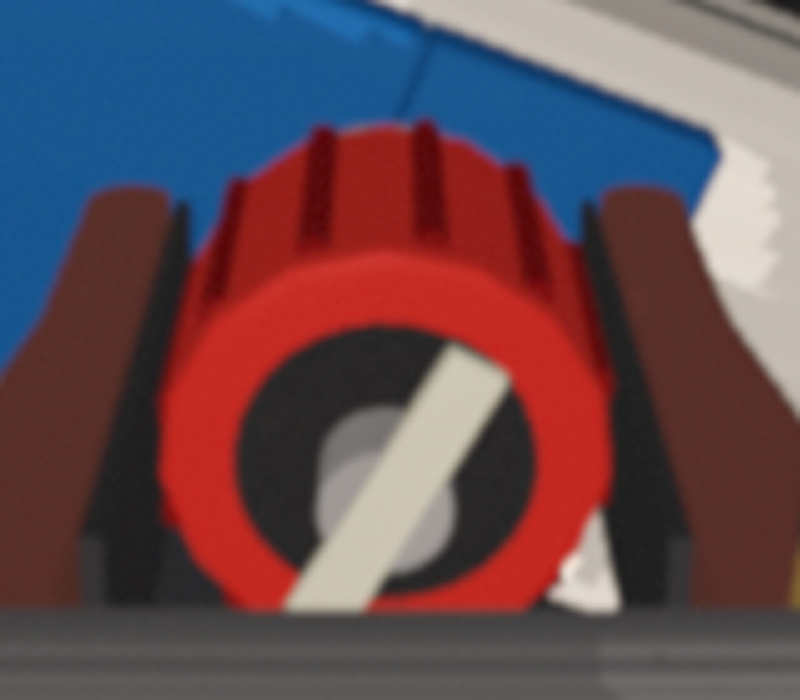

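Emit:
apply_moves --pt "255 0 0 0 6" --pt "255 0 0 0 6" --pt "255 0 0 0 0"

```text
time: 21.18
tcp_pos: [0.5868, 0.0951, 0.0487]
tcp_rot: [0.81, -0.587, 0.0, -0.0]
contact_force: [1.6, -1.7, -1.2]
width: 0.0356
```

```bash
python3 - <<'E'
from h import *
o,M=st(); mz(); fk(o)
E
```

```text
t21.18 tcp [0.5868 0.0951 0.0487] psi -71.87 zax [ 0.0003 -0.0001 -1.    ] F [ 1.6336 -1.7317 -1.2285] M [-0.4493 -0.2631  0.0954] w 0.0356 q6 1.30
Mz,F mean [ 0.0886  1.3696 -2.32   -1.1908] Mz [0.0954 0.0831 0.0922 0.0836]
fork frame mm x -0.36 y -0.50 z-.044 4.71 F rail x,y 1.3749744937991357 -1.943403172081819
```

Emit:
apply_moves --pt "255 0 0 0 6" --pt "255 0 0 0 6" --pt "255 0 0 0 0"

```text
time: 21.7
tcp_pos: [0.5868, 0.095, 0.0487]
tcp_rot: [0.744, -0.668, 0.0, -0.0]
contact_force: [0.7, -2.8, -1.2]
width: 0.0351
```

```bash
python3 - <<'E'
from h import *
o,M=st(); mz(); fk(o)
E
```

```text
t21.70 tcp [0.5868 0.095  0.0487] psi -83.85 zax [ 0.0003 -0.0001 -1.    ] F [ 0.7238 -2.8157 -1.2021] M [-0.5007 -0.3018  0.1418] w 0.0351 q6 1.51
Mz,F mean [ 0.1194  1.4727 -2.9041 -1.1986] Mz [0.1418 0.1305 0.1276 0.0777]
fork frame mm x -0.36 y -0.51 z-.044 4.74 F rail x,y 0.3223754026104549 -2.889355790562331
```

Emit:
apply_moves --pt "255 0 0 0 6" --pt "255 0 0 0 6" --pt "255 0 0 0 0"

```text
time: 22.22
tcp_pos: [0.5868, 0.095, 0.0487]
tcp_rot: [-0.67, 0.742, -0.0, 0.0]
contact_force: [2.9, -3.4, -1.1]
width: 0.0355
```

```bash
python3 - <<'E'
from h import *
o,M=st(); mz(); fk(o)
E
```

```text
t22.23 tcp [0.5868 0.095  0.0487] psi -95.85 zax [ 0.0002 -0.0001 -1.    ] F [ 2.9112 -3.4469 -1.1342] M [-0.5988 -0.3548  0.1465] w 0.0355 q6 1.72
Mz,F mean [ 0.1102  2.4789 -3.8276 -1.5807] Mz [0.1465 0.0858 0.067  0.1416]
fork frame mm x -0.40 y -0.54 z-.044 4.70 F rail x,y 2.399771300393123 -3.820638170672598
```

Emit:
apply_moves --pt "255 0 0 0 6" --pt "255 0 0 0 6" --pt "255 0 0 0 0"

```text
time: 22.75
tcp_pos: [0.5867, 0.095, 0.0487]
tcp_rot: [-0.589, 0.808, -0.0, 0.0]
contact_force: [0.8, -4.2, -2.0]
width: 0.0357
```

```bash
python3 - <<'E'
from h import *
o,M=st(); mz(); fk(o)
E
```

```text
t22.75 tcp [0.5867 0.095  0.0487] psi -107.85 zax [ 0.0001 -0.0001 -1.    ] F [ 0.8408 -4.214  -2.0155] M [-0.7929 -0.3705  0.1361] w 0.0357 q6 1.93
Mz,F mean [ 0.1035  1.7641 -4.2465 -1.1915] Mz [0.1361 0.0477 0.1336 0.0965]
fork frame mm x -0.44 y -0.51 z-.044 4.70 F rail x,y 0.24241992481362928 -4.290245831237599
```

Emit:
apply_moves --pt "255 0 0 0 6" --pt "255 0 0 0 6" --pt "255 0 0 0 0"

```text
time: 23.28
tcp_pos: [0.5867, 0.095, 0.0487]
tcp_rot: [-0.501, 0.865, -0.0, 0.0]
contact_force: [1.6, -5.1, -1.6]
width: 0.0355
```

```bash
python3 - <<'E'
from h import *
o,M=st(); mz(); fk(o)
E
```

```text
t23.27 tcp [0.5867 0.095  0.0487] psi -119.88 zax [ 0.0001 -0.0002 -1.    ] F [ 1.6256 -5.1408 -1.5969] M [-0.7818 -0.3836  0.205 ] w 0.0355 q6 2.14
Mz,F mean [ 0.1636  2.2212 -4.8888 -1.2619] Mz [0.205  0.1444 0.1517 0.1535]
fork frame mm x -0.45 y -0.55 z-.044 4.70 F rail x,y 0.8896961524787833 -5.317769461519581
```

Emit:
apply_moves --pt "255 0 0 0 6" --pt "255 0 0 0 6" --pt "255 0 0 0 0"

```text
time: 23.8
tcp_pos: [0.5867, 0.095, 0.0487]
tcp_rot: [-0.408, 0.913, -0.0, -0.0]
contact_force: [1.8, -5.3, -1.8]
width: 0.035
```

```bash
python3 - <<'E'
from h import *
o,M=st(); mz(); fk(o)
E
```

```text
t23.80 tcp [0.5867 0.095  0.0487] psi -131.87 zax [ 0.0001 -0.0003 -1.    ] F [ 1.7625 -5.3308 -1.7535] M [-0.7627 -0.4199  0.2714] w 0.0350 q6 2.35
Mz,F mean [ 0.243   1.9699 -4.6135 -1.8365] Mz [0.2714 0.2482 0.2058 0.2466]
fork frame mm x -0.46 y -0.58 z-.044 4.68 F rail x,y 0.998589045295585 -5.5251321366453885
```

Emit:
apply_moves --pt "255 0 0 0 5" --pt "255 0 0 0 5" --pt "255 0 0 0 0"

```text
time: 24.32
tcp_pos: [0.5867, 0.0949, 0.0487]
tcp_rot: [-0.327, 0.945, -0.0, -0.0]
contact_force: [2.0, -5.1, -2.6]
width: 0.0357
```

```bash
python3 - <<'E'
from h import *
o,M=st(); mz(6); fk(o)
E
```

```text
t24.32 tcp [0.5867 0.0949 0.0487] psi -141.85 zax [ 0.0001 -0.0004 -1.    ] F [ 1.9876 -5.0931 -2.6135] M [-0.7795 -0.437   0.2425] w 0.0357 q6 2.52
Mz,F mean [ 0.2693  1.8491 -4.9707 -1.8439] Mz [0.2425 0.2969 0.2695 0.2898 0.2451 0.2722]
fork frame mm x -0.51 y -0.61 z-.044 4.67 F rail x,y 1.254809016205105 -5.321256163074886
```

Emit:
apply_moves --pt "255 0 0 0 5" --pt "255 0 0 0 4.5" --pt "255 0 0 0 0"

```text
time: 24.95
tcp_pos: [0.5866, 0.0949, 0.0487]
tcp_rot: [-0.248, 0.969, -0.0, -0.0]
contact_force: [1.9, -4.5, -1.8]
width: 0.0354
```

```bash
python3 - <<'E'
from h import *
o,M=st(); mz(6); fk(o); snap('wrist','w17')
E
```

```text
t24.95 tcp [0.5866 0.0949 0.0487] psi -151.33 zax [-0.     -0.0004 -1.    ] F [ 1.8938 -4.513  -1.7564] M [-0.767  -0.4772  0.3082] w 0.0354 q6 2.69
Mz,F mean [ 0.3277  2.5608 -4.8163 -1.7775] Mz [0.3082 0.2864 0.3384 0.3826 0.3174 0.3331]
fork frame mm x -0.56 y -0.62 z-.044 4.66 F rail x,y 1.243174621318469 -4.7337702970895235
```

View pics/w17.png

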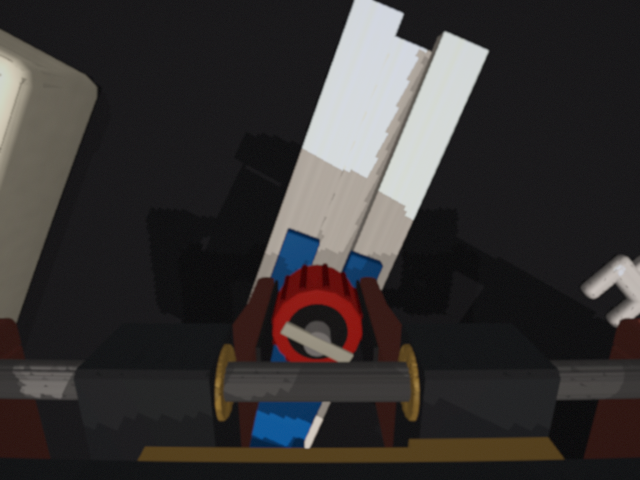

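Emit:
apply_moves --pt "70 0 0 0 0" --pt "70 0 0 0 0" --pt "70 0 0 0 0" --pt "70 0 0 -0.01 0" --pt "70 0 0 -0.03 0" --pt "70 0 0 -0.04 0" --pt "70 0 0 -0.04 0" --pt "70 0 0 0 0"

```text
time: 26.25
tcp_pos: [0.5894, 0.0955, 0.1729]
tcp_rot: [-0.246, 0.969, -0.001, 0.004]
contact_force: [-0.8, -0.3, -0.8]
width: 0.0637
```

```bash
python3 - <<'E'
from h import *
o,M=st(); im=snap('wrist','w18'); crop(im,'w18p',240,180,400,300,5);im=snap('scene','s18');crop(im,'s18c',340,130,460,230,6);cv2.imwrite('pics/x.png',im[:,:,::-1])
E
```

```text
t26.25 tcp [0.5894 0.0955 0.1729] psi -151.47 zax [ 0.0076  0.0006 -1.    ] F [-0.8479 -0.29   -0.8142] M [ 0.1712  0.0723 -0.0195] w 0.0637 q6 2.69
```

View pics/w18.png

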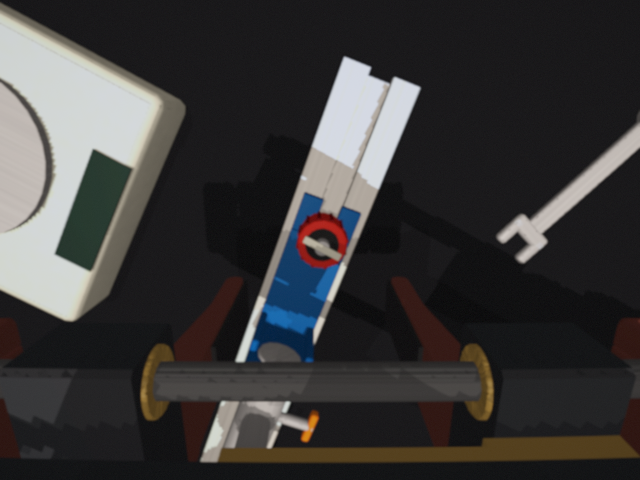

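View pics/w18p.png

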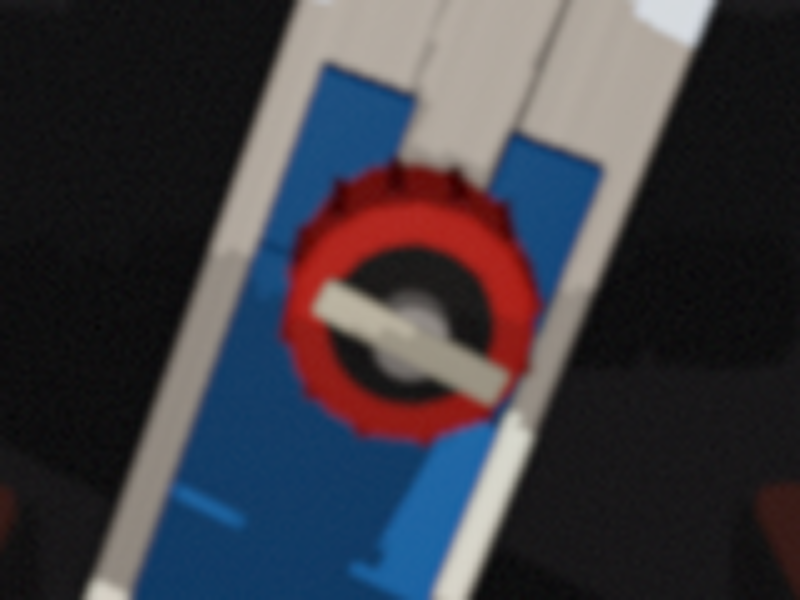

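View pics/s18c.png

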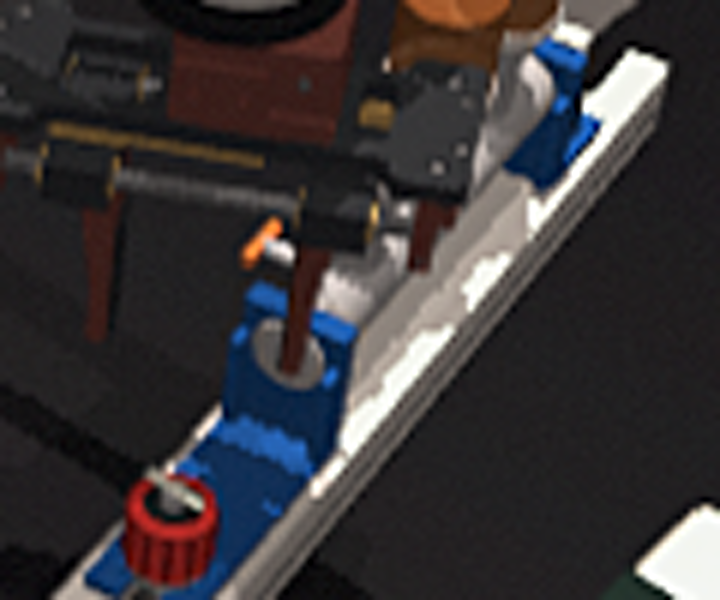

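```bash
python3 - <<'E'
from h import *
from scipy.optimize import least_squares
o,M=st(); im=snap('wrist','w19'); crop(im,'w19p',240,180,400,300,5)
E
```

```text
t26.35 tcp [0.5866 0.0953 0.1691] psi -151.48 zax [ 0.0008  0.0002 -1.    ] F [-0.0331 -0.6365 -0.5812] M [ 0.12   -0.0576 -0.0177] w 0.0636 q6 2.69
```

View pics/w19p.png

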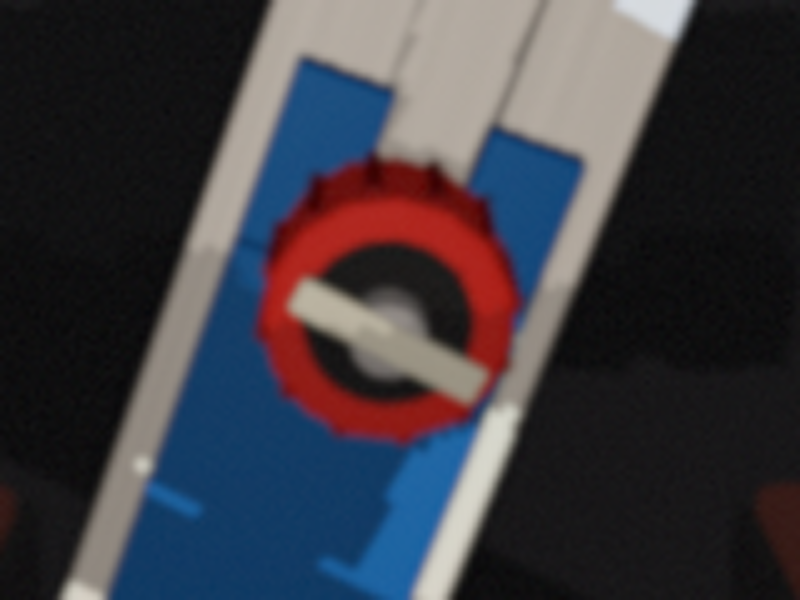

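```bash
python3 - <<'E'
from h import *
o=get_obs()
E=px2w('wrist',np.array([(302,277),(488,372),(288,308),(472,404)])/5+[240,180],.089,o);d=E[1]-E[0];print(E.mean(0),'yaw vs rail x',np.degrees(np.arctan2(d[1],d[0]))-8.05)
fk({'tcp_pos':E.mean(0),'contact_force':[0,0,0]})
T=px2w('wrist',np.array([(302,57),(392,92),(494,127),(583,158)])/5+[240,180],.044,o);print(T,T.mean(0)); fk({'tcp_pos':T.mean(0),'contact_force':[0,0,0]})
E
```

```text
[0.5851 0.0953 0.089 ] yaw vs rail x -187.516085613049
fork frame mm x -1.98 y -0.05 z-.044 45.00 F rail x,y 0.0 0.0
[[0.6115 0.074  0.044 ]
 [0.5969 0.0722 0.044 ]
 [0.5806 0.0695 0.044 ]
 [0.5662 0.0671 0.044 ]] [0.5888 0.0707 0.044 ]
fork frame mm x -1.80 y -24.89 z-.044 -0.00 F rail x,y 0.0 0.0
```

```bash
python3 - <<'E'
from h import *
snap('top','t20'); print(hand_in())
E
```

```text
the job is handed in; nothing more can be done
None
```

View pics/t20.png

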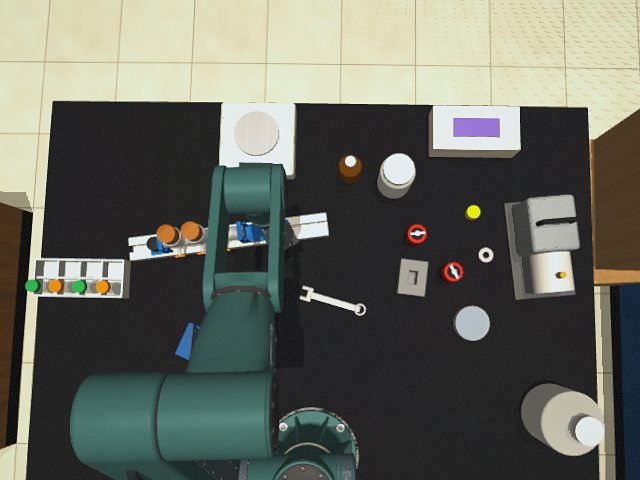

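I bolted the manifold's foot down with the smallest red-nutted T-bolt (the one in the stand) and handed the job in at about 26.5 s. No verdict is reported, so these are my own readings.

**What I did:** I lowered the head into the slot 55 mm in front of the seat without touching the lips, and slid it home until about 4 N showed against the fork. I then lowered the collar onto the foot and turned clockwise 100°. After regripping I turned about 127° more, and the nut began to bite about 38° before the end.

**Last checks:**
- **Clamp:** the final torque was 0.33 N m. That and the angle since the bite both point to about 30 N. The clamp was not measured directly.
- **Head:** the pointer reads about 5 to 8° from square across, inside the 17° limit.
- **Position:** relative to the fork tips seen in the same picture, the stem sits within about 0.5 mm of the seat, and it looks upright.
- **Surroundings:** in the final top view the bystanders I can see are where they were. The arm partly hides the blue filter box. The gripper is open and well above the nut.

**Disagreements:** in that last close-up, both the bolt and the fork tips came out about 1.9 mm to the side of my earlier seat estimate. I took this as a camera calibration shift, since the two moved together. Against that earlier estimate, the bolt would be 2.0 mm off the seat, still inside the 4 mm limit.

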